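# Press a flanged bush home with a ratchet arbor press

### The arm

A 6-joint arm with a two-finger parallel gripper is mounted at the origin on the work surface. World frame = base frame: x ahead of the robot, y to its left, z up, the work surface at z = 0. Lengths are in m, angles in rad, forces in N, time in s.
With the tool pointing down it reaches from about 0.25 to 0.775 m from the base axis. Payload 4 kg.
Tool frame: the origin (TCP) lies midway between the tips of the shut fingers; the grasp point (between the pads) lies robot.tcp_to_grasp behind it (robot.tcp_to_grasp is the distance from the TCP to the grasp point, in m); y points along the fingers, x is the direction in which the jaws open and shut, and the axes are right-handed (so a half turn about y gives the same grasp; the last joint's range is limited). The gripper opens to 94 mm and grips with 3 to 60 N. Pads are 16 mm wide; open, the fingers measure 119 mm over their backs; the gripper's body (75 mm by 177 mm) begins 78 mm behind the grasp point.
Start: joints at [-1.408, 0.087, 1.371, -0, 1.684, -0.103], TCP at [0.144, -0.531, 0.206] pointing down, gripper open.
Joint ranges: [-3.1, 3.1], [-0.76, 2.03], [0.27, 2.55], [-1.08, 4.22], [0.17, 2.65], [-2.57, 2.57]. Speed limits (rad/s): [2.79, 2.79, 3.14, 3.14, 3.14, 3.14].

### API

Orientations are given as [roll, pitch, yaw] about the fixed x, y, z axes, in that order (R = Rz(yaw) Ry(pitch) Rx(roll)).
In Python, from bench import robot gives the robot as it stands.
- The arm moves only by the tool arm_command, never from a script. Its argument "series" is text: rows parted by semicolons, each of 7 numbers parted by spaces: the turn, a rotation vector about the tool's x, y, z in rad, then the shift along the tool's x, y, z in m, then the finger opening in m, from 0 to 0.094. A call has 1 to 12 rows; each row shifts and turns the pose as measured when the row begins, along the tool's axes as they then stand; what a row does not reach is not made up. A row lasts 1/10 s, in which the tool goes at most 50 mm and 8.59 degrees, less where a joint would pass 70% of its speed; a pose out of reach is approached as far as the arm can. A call with a gripper value outside its range is refused whole. The fingers move at their own pace and stop on an object; the grip force is fixed at half the most. Time passes only in rows, so rows that do not move let the fingers close. It gives the time, the measured TCP pose, the force and the opening at its end, in the units of the state.
- robot.get_obs(): the state, without advancing time (a new reading comes with each control period).
- robot.snapshot(name): name is "scene" or "top"; returns the picture (420x560x3 uint8, blue, green, red); there is no depth.
- robot.camera_params(name): a dict with "fx", "fy", "cx", "cy" (pixels), "extrinsics" (4x4, takes a point from camera to world coordinates). Camera axes: x right, y up, looking along -z (the intrinsics and any distortion apply to the point x, -y, -z); pixel columns grow to the right and rows downward; lengths in m; the calibration is good to about 2 mm. A picture is of the moment at which its call begins. camera_params takes no time and is no camera call.
- robot.close_job(): hands the job in, once; it reports no verdict.
Trained networks look in the newest picture that a camera, given by its name, has taken for a name from the list of things; names that differ only in an ending like _2 or _b are one class to them, and where a whole thing is asked for, a point or a joint stands for the part that bears it (a point fixed in the world has none). Each returns a list of dicts, best first, with "score" (0 to 1); they miss things now and then, are a little off and sometimes report something else, mostly with a low value. They report only what shows in the picture. A call takes as long as a camera call. They do not tell look-alikes from the thing itself.
- robot.spot_in(camera, target): "centre" ([x, y, z] in m, in the coordinates of the camera as it stood for that picture, good to about 4 mm: the middle of the surface that is visible of it).
The state is a dict: "time": time; "joint_positions": joint angles; "qvel": joint speeds; "joint_torque": joint torques, N m; "tool_pos": TCP position; "ee_rot": TCP orientation; "wrist_force": force on the tool from outside, world axes, zero at the start; "wrist_torque": the same for the moment, N m; "width": finger opening in m.
Only numpy, scipy, OpenCV 4.12 (cv2) and the standard library are available. Lean on these libraries where they do the work, as an engineer would, in place of code of your own. Each camera call takes 0.05 s, during which the arm holds its last target.

### The job

Lay the bare aluminium suspension link, the one whose brass bush still stands proud, flat on the press table with the bush centred under the ram and let go of it. Then pump the red press handle, one ratchet tooth a stroke, until the bush's flange is right down on the link and you feel the handle go solid; snug it there firmly, but do not heave on it any further. Finally lift the handle back up to its top and let go, leaving the link on the press and the other things on the bench where they are.

Things in the scene. Friction and masses are not known exactly. Their poses are not given: they have to be found in the camera images.
- link: The work: bare aluminium link lying flat, 171 mm long, 20 mm thick, about 0.4 kg. Origin on the underside at mid-shank; +x along the link to the big eye, z up. Shank 22 mm wide (y), straight from x = -48 to +40 mm, from 2 to 18 mm above the underside: grip it there. Big eye (with the bush) 48 mm in diameter at x = +65 mm; small eye 34 mm at x = -65 mm, with an old flush insert.
- bush: Brass flanged bush started upright in the link's big eye; its tight fit lets it move only down along its axis, under about 50 N. Flange 34 mm in diameter, 4 mm thick. Origin: centre of the flange's top, z up. Home (flange down on the eye, no gap) this point is 24 mm above the link's underside; at the start 33 to 39 mm.
- press: Green cast ratchet arbor press fixed to the bench. Origin at bench level on the ram's axis; +x from the open front back to the column, +y to the side of ratchet wheel and handle. Foot x = -130 to +140, 116 mm wide, 22 mm high. Head x = -30 to +130, y = +-32, from 164 to 256 mm up; column from x = +60 back. Throat open to the front and both sides.
- table_mark (a point): On the top face of the press's flat steel work table, on the ram's axis. The table is clamped 50 to 58 mm above the bench and stays there. Its top runs from x = -125 to +45 mm and y = +-52 mm in the press's axes.
- ram: Square steel ram, 25 x 25 mm, that moves straight down in the press head. Origin at the centre of its lower end, z up. It starts 108 to 114 mm above the bench; each tooth of the ratchet wheel drives it 7.1 mm down. It stays where it is left.
- lever (a joint): Angle of the handle in rad: 0 at the top stop, pointing to the press front and 0.38 rad upwards; grows downwards; bottom stop at 0.62. It stays where it is let go. Push at the grip, straight down, standing still (3 N more on the move): 0 to 2 N free, 4 to 6 while the bush goes in, then solid, climbing 0.5 to 1 N per mm: 10 to 14 N is well seated (8 the least), 20 overloads it. Lifting: 4 to 6 N.
- lever_hinge (a point): Centre of the handle's turning, on the shaft's axis in the handle's plane: x = +30.5, y = +86, z = 200 mm in the press's axes. The shaft lies along press y.
- lever_grip (a point): Middle of the red handle sleeve, on its axis, 205 mm from lever_hinge. The sleeve is round, 24 mm in diameter and 100 mm long, along the handle. Pinched from above with the fingers on either side (closing along press y) it can turn between the pads as the handle swings.
- done_link: Bystander: black finished link of the same shape as link, same origin and axes, bush home. Leave it.
- spray_can: Bystander: blue spray can with red cap, 58 mm in diameter, 170 mm tall, origin at its foot.
- tape_roll: Bystander: roll of cream masking tape lying flat, 100 mm in diameter, 24 mm high, origin under its centre.
- screwdriver: Bystander: screwdriver with orange handle lying on the bench.
- wrench: Bystander: steel wrench lying on the bench.
- hammer: Bystander: hammer lying on the bench.
- grease_jar: Bystander: small white grease jar with red lid, 64 mm in diameter, 62 mm tall, origin at its foot.
- bush_bin: Bystander: open blue plastic bin, 150 x 100 x 55 mm, origin under its centre.
- wheel (a joint): Turn of the 16-tooth ratchet wheel on the shaft, in rad, growing as the ram goes down (18 mm per rad). A spring pawl on the handle drives it on the down stroke and clicks back over it on the up stroke, one tooth = 0.393 rad, so use nearly the handle's whole swing each time; 4 to 7 strokes are needed in all.
Mind the look-alikes: they are no part of the job. Of the things like the link, leave any that is pink; of the rest the smaller one is meant.

How it is judged:
By the outcome, as a careful person would: the job done as asked, in the order asked, and still so for the second after the job is handed in, with the robot touching nothing.
It also fails if it takes over 72 s, if anything falls off the work surface, if the arm or the gripper's body presses on something with over 40 N, if the wrist force passes 120 N, or if a joint passes its speed limit or range.

## Working session

There is one attempt and no reset: what is moved stays moved. The work goes in short steps, Python scripts to look and compute and a tool call to move; the robot and the scene stay as the last step left them, time stands still between calls to the robot, and variables do not carry over. Pictures are saved under pics/ and viewed, and the job is handed in when it is done.

Besides the shell and the picture viewer there is one more tool, called after "Request:" as name(argument=value, ...), one argument or row to a line, values as JSON. arm_command: Moves the arm, as the interface text tells. Its arguments: {"type":"object","properties":{"series":{"type":"string"}},"required":["series"]}

```bash
mkdir -p pics; ls
python3 - <<'E'
from bench import robot
import cv2
o=robot.get_obs()
for k,v in o.items(): print(k,v)
print(robot.tcp_to_grasp)
for n in("scene","top"):
    im=robot.snapshot(n); cv2.imwrite(f"pics/{n}0.png",im); print(n,robot.camera_params(n))
E
```

```text
pics
time 0.0
joint_positions [-1.40811405e+00  8.79354340e-02  1.37224925e+00  6.49619839e-06
  1.68358867e+00 -1.03071301e-01]
qvel [-0.0002113  -0.00061046 -0.00233024 -0.00034732 -0.0016343  -0.00055043]
joint_torque [-2.49581262e-04 -3.40177095e+01 -3.02427614e+01  7.18464050e-02
  3.28217167e-02 -1.59991678e-04]
tool_pos [ 0.14437384 -0.53014524  0.20431741]
ee_rot [-1.57056553  0.00216847 -1.30504177]
wrist_force [-0.31263814 -0.06247586  0.47516665]
wrist_torque [-0.0304914   0.02787803  0.06125605]
width 0.09431296229917809
0.0188
scene {'fx': 442.1904215596324, 'fy': 442.1904215596324, 'cx': 278.53345833497065, 'cy': 216.37712670855694, 'extrinsics': array([[ 0.74115369, -0.3897764 ,  0.54659451,  1.1663842 ],
       [ 0.67087457,  0.39985539, -0.62453421, -0.77087   ],
       [ 0.02486993,  0.8295722 ,  0.55784537,  0.87632228],
       [ 0.        ,  0.        ,  0.        ,  1.        ]])}
top {'fx': 532.0294510516414, 'fy': 532.0294510516414, 'cx': 275.45826683381284, 'cy': 202.56916435524485, 'extrinsics': array([[ 1.87662633e-02,  9.79425506e-01, -2.00931593e-01,
         1.61414011e-01],
       [-9.99805131e-01,  1.96143909e-02,  2.23075122e-03,
        -1.62191511e-03],
       [ 6.12600545e-03,  2.00850574e-01,  9.79602735e-01,
         1.66634629e+00],
       [ 0.00000000e+00,  0.00000000e+00,  0.00000000e+00,
         1.00000000e+00]])}
```

View pics/scene0.png

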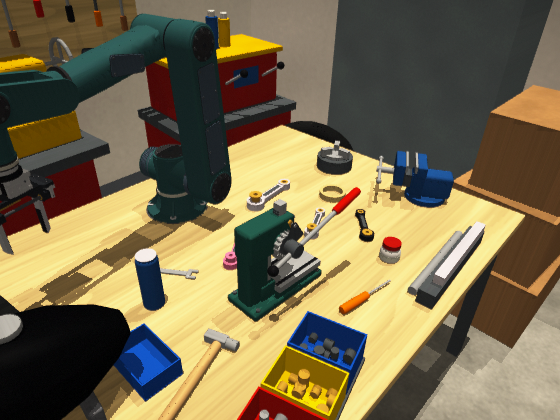

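View pics/top0.png

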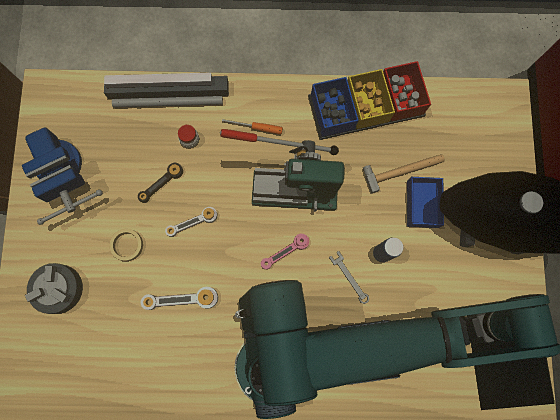

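The scene view shows the press in the middle (~275,255), with its handle up to (348,200). The top view shows the small aluminium link at ~(192,222), the larger one at (178,298), the pink one at (285,250) and the black one at (160,182). The press ram is at about (300,180) with its front facing left, and the handle grip is at ~(238,134).

```bash
cat > h.py <<'E'
import numpy as np, cv2
from bench import robot
from scipy.spatial.transform import Rotation as R
def cam(n):
    p=robot.camera_params(n); return p,np.array(p['extrinsics'])
def px2w(n,u,v,z):
    p,E=cam(n); d=np.array([(u-p['cx'])/p['fx'],-(v-p['cy'])/p['fy'],-1.]); d=E[:3,:3]@d; o=E[:3,3]
    return o+d*(z-o[2])/d[2]
def w2px(n,P):
    p,E=cam(n); q=E[:3,:3].T@(np.array(P)-E[:3,3]); return np.array([p['cx']+p['fx']*q[0]/-q[2], p['cy']+p['fy']*q[1]/q[2]])
def c2w(n,c):
    # try both conventions
    p,E=cam(n); c=np.array(c); return E[:3,:3]@c+E[:3,3]
def tri(ua,ub): # scene px, top px
    A=[];b=[]
    for n,(u,v) in(("scene",ua),("top",ub)):
        p,E=cam(n); d=E[:3,:3]@np.array([(u-p['cx'])/p['fx'],-(v-p['cy'])/p['fy'],-1.]); d/=np.linalg.norm(d)
        M=np.eye(3)-np.outer(d,d); A.append(M); b.append(M@E[:3,3])
    return np.linalg.lstsq(np.vstack(A),np.hstack(b),rcond=None)[0]
def crop(im,x0,y0,x1,y1,s,name):
    cv2.imwrite("pics/"+name,cv2.resize(im[y0:y1,x0:x1],None,fx=s,fy=s,interpolation=cv2.INTER_CUBIC))
E
python3 - <<'E'
from h import *
for n in("scene","top"):
    for t in("link","bush","press","table_mark","ram","lever_grip","lever_hinge","lever"):
        try:
            for r in robot.spot_in(n,t)[:5]: print(n,t,round(r['score'],2),np.round(c2w(n,r['centre']),4),np.round(w2px(n,c2w(n,r['centre'])),0))
        except Exception as e: print(n,t,e)
im=cv2.imread("pics/top0.png")
crop(im,120,150,240,250,6,"t_link.png"); crop(im,210,110,350,220,5,"t_press.png")
im=cv2.imread("pics/scene0.png")
crop(im,220,170,370,320,4,"s_press.png")
E
```

```text
scene link 0.79 [0.2064 0.2194 0.0279] [260. 198.]
scene link 0.72 [ 0.62   -0.4     0.0234] [201. 369.]
scene link 0.59 [0.4376 0.2478 0.0175] [314. 223.]
scene link 0.52 [ 0.6384 -0.0762  0.2236] [302. 240.]
scene link 0.5 [ 0.3847 -0.0936  0.0219] [230. 261.]
scene bush 0.45 [0.201  0.1923 0.0584] [254. 193.]
scene bush 0.45 [ 0.5526 -0.0683  0.2719] [279. 209.]
scene press 0.93 [ 0.5757 -0.1188  0.1744] [272. 252.]
scene table_mark 0.85 [ 0.576  -0.0351  0.0562] [291. 272.]
scene table_mark 0.59 [ 0.3737 -0.3544  0.1034] [150. 282.]
scene ram 0.79 [ 0.5538 -0.0698  0.2711] [279. 210.]
scene ram 0.36 [ 0.6374 -0.071   0.2234] [303. 239.]
scene lever_grip 0.98 [ 0.6352 -0.0742  0.2212] [302. 240.]
scene lever_grip 0.61 [ 0.3099 -0.2199  0.0096] [181. 273.]
scene lever_hinge 0.9 [ 0.6362 -0.0742  0.2208] [302. 240.]
scene lever_hinge 0.33 [ 0.3729 -0.3556  0.1041] [149. 281.]
scene lever 0.96 [ 0.6377 -0.0742  0.2233] [303. 240.]
scene lever 0.47 [0.7571 0.0282 0.0206] [356. 301.]
top link 0.96 [0.4345 0.2461 0.0205] [195. 221.]
top link 0.74 [ 0.3466 -0.0467  0.0182] [288. 251.]
top link 0.63 [0.1958 0.2693 0.0237] [183. 298.]
top bush 0.62 [0.4561 0.2072 0.0351] [207. 214.]
top bush 0.52 [ 0.3795 -0.0905  0.0417] [302. 240.]
top press 0.87 [ 0.5331 -0.0738  0.2026] [300. 178.]
top press 0.45 [ 0.5936 -0.096   0.2285] [309. 155.]
top table_mark 0.97 [ 0.5263 -0.004   0.0563] [275. 192.]
top table_mark 0.56 [ 0.5326 -0.076   0.2006] [301. 179.]
top ram 0.52 [0.3568 0.4522 0.0249] [127. 244.]
top lever_grip 0.57 [ 0.6278 -0.0312  0.235 ] [286. 143.]
top lever_hinge 0.88 [ 0.6281 -0.024   0.2371] [283. 142.]
top lever 0.94 [ 0.6308 -0.0259  0.2372] [284. 141.]
```

```bash
sleep 0
```

```text
(no output)
```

View pics/t_link.png

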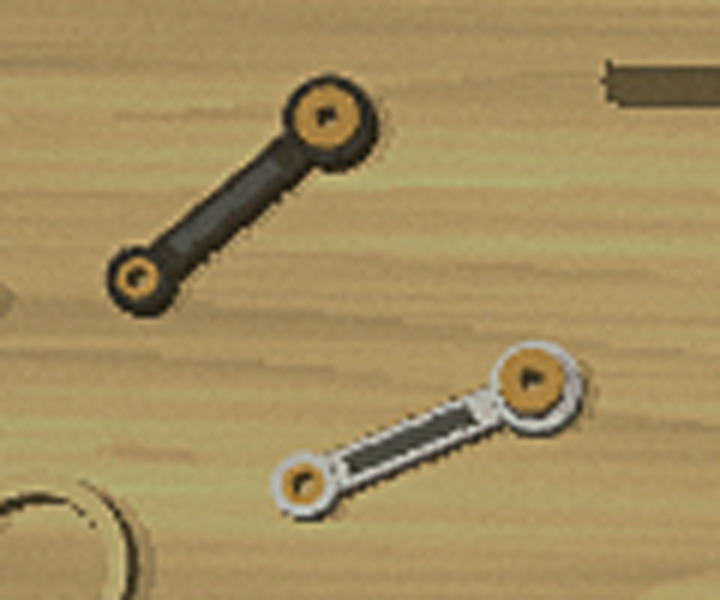

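View pics/t_press.png

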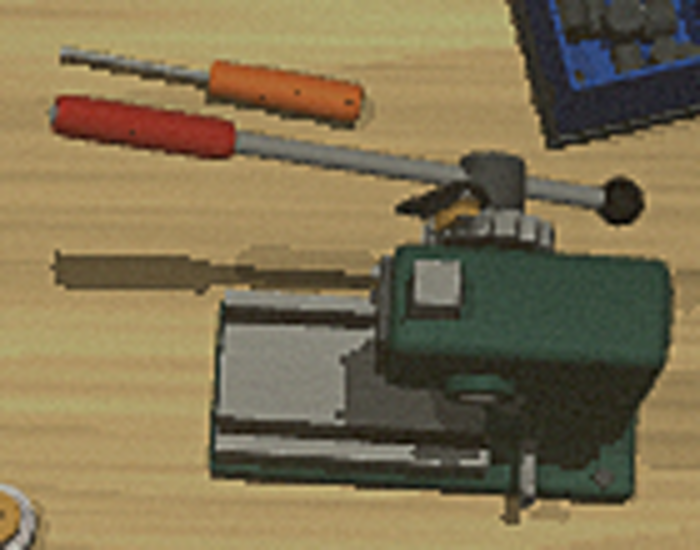

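View pics/s_press.png

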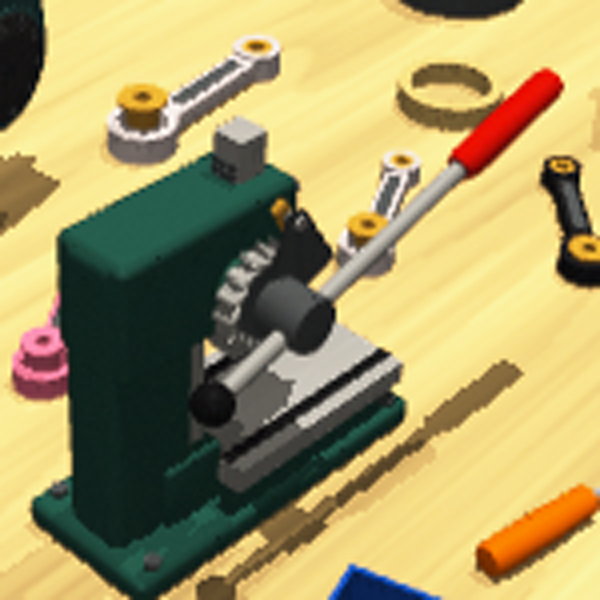

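Run:
```python
from h import *
im=cv2.imread("pics/top0.png")
crop(im,245,140,345,215,8,"t_p2.png")
im=cv2.imread("pics/scene0.png")
crop(im,225,230,325,320,6.6,"s_p2.png"); crop(im,290,180,365,250,8,"s_p3.png")
```

```text
(no output)
```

View pics/t_p2.png

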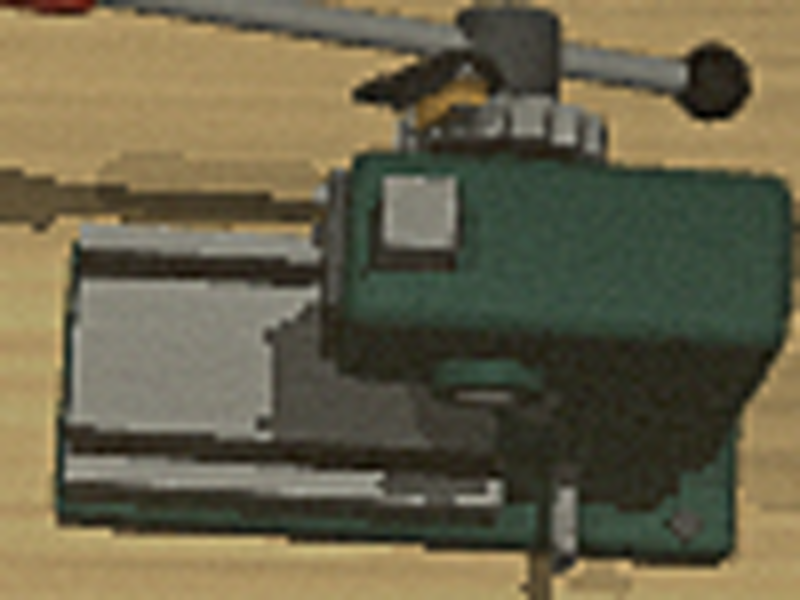

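View pics/s_p2.png

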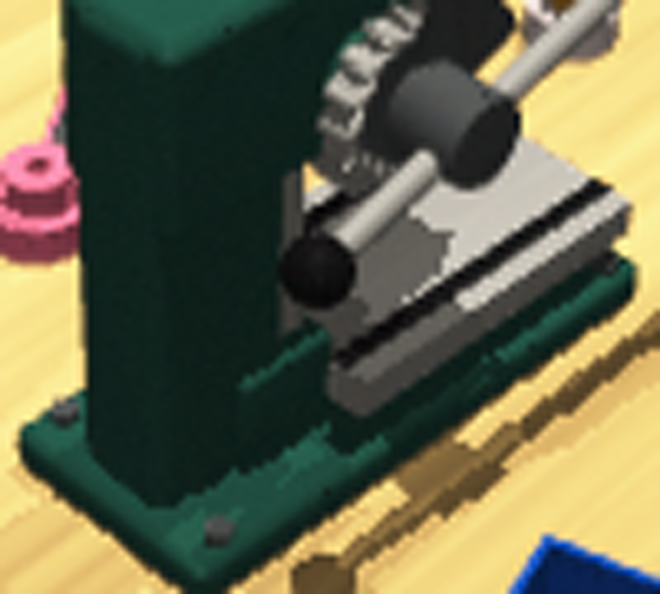

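View pics/s_p3.png

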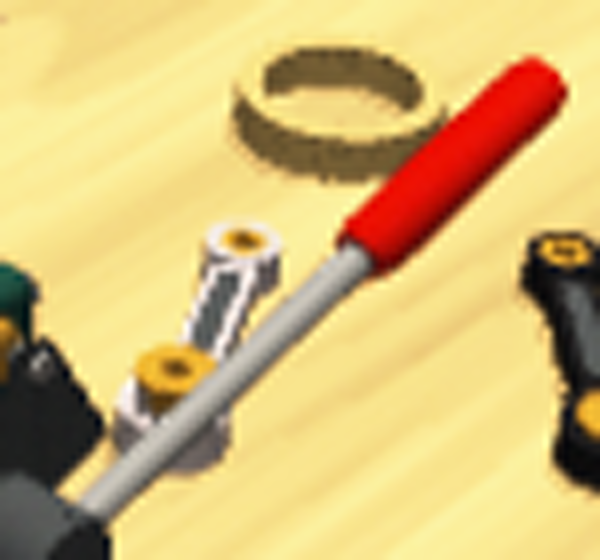

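```bash
cat > fit.py <<'E'
from h import *
from scipy.optimize import least_squares
T=lambda u,v:(245+u/8,140+v/8); S=lambda u,v:(225+u/6.6,230+v/6.6)
def press2w(p,P):
    c,s=np.cos(p[2]),np.sin(p[2]); return np.array([p[0]+c*P[0]-s*P[1],p[1]+s*P[0]+c*P[1],P[2]])
def lev(r,a=0.): # point at radius r along the handle
    e=.38-a; return (.0305-r*np.cos(e),.086,.2+r*np.sin(e))
t='t'
D=[("top",T(57,524),(-.13,-.058,0.002)),("top",T(728,563),(.14,-.058,.002)),
("top",T(80,228),(-.125,.052,t)),("top",T(65,480),(-.125,-.052,t)),
("top",T(792,175),(.13,.032,.254)),("top",T(785,347),(.13,-.032,.254)),("top",T(352,155),(-.03,.032,.254)),
("scene",S(635,275),(-.13,.058,.012)),("scene",S(205,592),(.14,.058,.002)),("scene",S(22,440),(.14,-.058,.015)),
("scene",S(630,208),(-.125,.052,t)),
("top",(221,132.8),lev(.255)),("top",(256.8,138),lev(.155)),("scene",(358.5,190.5),lev(.255)),("scene",(334.4,211.5),lev(.155))]
def res(p):
    o=[]
    for n,px,P in D:
        P=[p[3] if q==t else q for q in P]; o+=list(w2px(n,press2w(p,P))-px)
    return np.array(o)
if __name__=="__main__":
    r=least_squares(res,[.55,-.06,-1.57,.054],loss='soft_l1',x_scale=[.01,.01,.1,.01]); print(r.x); print(np.round(res(r.x).reshape(-1,2),1))
    p=r.x
    print("table",press2w(p,(0,0,p[3])),"grip",press2w(p,lev(.205)),"hinge",press2w(p,lev(0)))
    big=px2w("top",120+540/6,150+388/6,.012); fl=px2w("top",120+531/6,150+378/6,.036); sm=px2w("top",120+302/6,150+483/6,.02)
    print(big,fl,sm,np.linalg.norm(fl[:2]-sm[:2]),np.linalg.norm(big[:2]-sm[:2]))
    # scene flange & small eye
    F=(290+176/8,180+368/8); q=(290+242/8,180+240/8)
    print("tri fl",tri(F,(120+531/6,150+378/6)),"sm",tri(q,(120+302/6,150+483/6)), px2w("scene",*q,.02),px2w("scene",*F,.036))
    L=px2w("top",120+0,0,0)
E
python3 fit.py
```

```text
[ 0.54525753 -0.06012999 -1.60649416  0.05050236]
[[-1.  -0.1]
 [-0.2 -0.3]
 [-0.6 -0.3]
 [-0.8  0.6]
 [-0.1 -1.1]
 [ 0.1 -0.1]
 [-3.1 -1.8]
 [ 0.2  0. ]
 [-1.   2.7]
 [-2.4 -0.5]
 [-0.7 -0. ]
 [ 1.2 -2.2]
 [ 0.1 -1.1]
 [-2.5 -7.2]
 [-1.3 -3.6]]
table [ 0.54525753 -0.06012999  0.05050236] grip [0.63690877 0.09657504 0.2760387 ] hinge [ 0.63011419 -0.09367992  0.2       ]
[0.45762734 0.20050001 0.012     ] [0.45850591 0.20246233 0.036     ] [0.40355218 0.32104078 0.02      ] 0.13069339269163693 0.13211434515198234
tri fl [0.45974636 0.20365752 0.03583157] sm [0.40472236 0.32225121 0.01868406] [0.40654435 0.32186104 0.02      ] [0.46073957 0.20499898 0.036     ]
```

```bash
cat > fit2.py <<'E'
import fit; from fit import *
D=[d for i,d in enumerate(fit.D[:11]) if i not in(6,8)]
H=[("top",(221,132.8),.255),("top",(256.8,138),.155),("scene",(358.5,190.5),.255),("scene",(334.4,211.5),.155),
 ("top",(245+712/8,140+82/8),None),("scene",(225+318/6.6,230+268/6.6),None)]
def res2(p):
    o=[]
    for n,px,P in D: o+=list(w2px(n,press2w(p,[p[3] if q==t else q for q in P]))-px)
    for n,px,r in H: o+=list(w2px(n,press2w(p,lev(p[5] if r is None else r,p[4])))-px)
    return np.array(o)
r=least_squares(res2,[.55,-.06,-1.57,.054,0.05,-.07],loss='soft_l1',x_scale=[.01,.01,.1,.01,.1,.1]);p=r.x
print(p);print(np.round(res2(p).reshape(-1,2),1))
print("grip",press2w(p,lev(.205,p[4])),"hinge",press2w(p,lev(0)))
for z in (.27,.28,.29,.3): print(z,px2w("top",245+420/8,140+212/8,z), press2w(p,(0,0,z)))
np.save("press.npy",p)
E
python3 fit2.py
```

```text
[ 0.54585219 -0.06101574 -1.61298416  0.0512864   0.09485528 -0.07948994]
[[-0.8 -0.5]
 [-0.1 -0.2]
 [-0.2 -0.8]
 [-0.6  0.1]
 [ 0.3 -1. ]
 [ 0.3 -0. ]
 [ 0.3  0.4]
 [-2.6 -0.4]
 [-0.5  0.2]
 [-0.3 -0.2]
 [-1.  -0.1]
 [-1.5 -0.4]
 [-0.5  0.6]
 [-0.5 -0.4]
 [-0.8 -0. ]]
grip [0.63878615 0.10143158 0.25766575] hinge [ 0.63048932 -0.09511568  0.2       ]
0.27 [ 0.54907211 -0.06281568  0.27      ] [ 0.54585219 -0.06101574  0.27      ]
0.28 [ 0.54629588 -0.06237744  0.28      ] [ 0.54585219 -0.06101574  0.28      ]
0.29 [ 0.54351965 -0.0619392   0.29      ] [ 0.54585219 -0.06101574  0.29      ]
0.3 [ 0.54074342 -0.06150096  0.3       ] [ 0.54585219 -0.06101574  0.3       ]
```

Run:
```python
from h import *
im=cv2.imread("pics/scene0.png")
crop(im,0,130,110,270,5,"s_g.png")
print(robot.get_obs()['time'], w2px("scene",robot.get_obs()['tool_pos']))
```

```text
0.9 [ 28.20708353 241.74686537]
```

View pics/s_g.png

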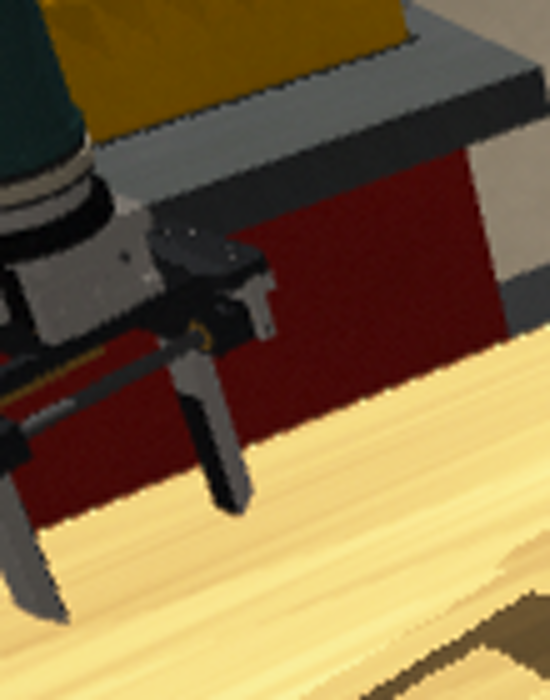

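Request:
arm_command(
  series="0 -0.05 0 0 -0.045 0.02 0.06; 0 -0.05 0 0 -0.045 0.02 0.06; 0 -0.05 0 0 -0.045 0.02 0.06; 0 -0.05 0 0 -0.045 0.02 0.06; 0 -0.07 0 0 -0.03 0.038 0.06; 0 -0.09 0 0 0 0.048 0.06; 0 -0.09 0 0 0 0.048 0.06; 0 -0.09 0 0 0 0.048 0.06; 0 -0.09 0 0 0 0.048 0.06; 0 -0.09 0 0 0 0.048 0.06; 0 -0.09 0 0 0 0.048 0.06; 0 -0.09 0 0 0 0.048 0.06",
)

```text
time: 2.1
tool_pos: [0.4883, -0.2389, 0.4187]
ee_rot: [-1.56, 0.005, -0.383]
wrist_force: [0.9, -0.5, -1.0]
width: 0.0602
```

```bash
cat >> h.py <<'E'
def state(q=True):
    o=robot.get_obs(); Rm=R.from_euler('xyz',o['ee_rot']).as_matrix()
    if q: print("t",round(o['time'],2),"pos",np.round(o['tool_pos'],4),"rpy",np.round(o['ee_rot'],3),"q",np.round(o['joint_positions'],2),"F",np.round(o['wrist_force'],1),"w",round(o['width'],4))
    return o,np.array(o['tool_pos']),Rm
def rot(yaw,lean):  # lean>0: fingers' tips lead toward +(link x) i.e. body leans opposite; about tool x
    return (R.from_euler('xyz',[-np.pi/2,0,yaw])*R.from_rotvec([lean,0,0])).as_matrix()
def goto(pos,Rt):
    o,p,Rm=state(); print("shift",np.round(Rm.T@(np.array(pos)-p),4),"turn",np.round(R.from_matrix(Rm.T@Rt).as_rotvec(),4))
E
python3 - <<'E'
from h import *
state()
big=np.array([.459,.203]);sm=np.array([.4045,.3217]);d=(big-sm)/np.linalg.norm(big-sm);a=np.arctan2(d[1],d[0]);print(a)
for l in(.25,-.25): print(rot(a+np.pi/2,l)[:,1], d)
E
```

```text
t 2.1 pos [ 0.4883 -0.2389  0.4187] rpy [-1.56   0.005 -0.383] q [-0.57  0.14  0.89  0.01  2.12 -0.18] F [ 0.9 -0.5 -1. ] w 0.0602
-1.140367052466087
[-0.10323201  0.22483743 -0.96891242] [ 0.41726096 -0.90878671]
[ 0.10323201 -0.22483743 -0.96891242] [ 0.41726096 -0.90878671]
```

Run:
```python
from h import *
Rt=rot(.430,-.25); goto(np.array([.430,.266,.006])-.12*Rt[:,1],Rt)
```

```text
t 2.1 pos [ 0.4883 -0.2389  0.4187] rpy [-1.56   0.005 -0.383] q [-0.57  0.14  0.89  0.01  2.12 -0.18] F [ 0.9 -0.5 -1. ] w 0.0602
shift [-0.2629  0.3027  0.4637] turn [-0.2482 -0.8088 -0.1014]
```

Request:
arm_command(
  series="0 -0.09 0 -0.01 0 0.048 0.06; 0 -0.09 0 -0.01 0 0.048 0.06; 0 -0.09 0 -0.01 0 0.048 0.06; 0 -0.09 0 -0.01 0 0.048 0.06; 0 -0.09 0 -0.01 0 0.048 0.06; 0 -0.09 0 -0.01 0 0.048 0.06; 0 -0.09 0 -0.01 0 0.048 0.06; 0 -0.09 0 -0.01 0.0 0.048 0.06; -0.05 -0.07 0 0 0.02 0.045 0.06; -0.05 -0.03 0 0 0.035 0.035 0.06",
)

```text
time: 3.1
tool_pos: [0.4019, 0.2228, 0.3688]
ee_rot: [-1.659, -0.012, 0.474]
wrist_force: [1.1, 0.6, -0.6]
width: 0.0602
```

Run:
```python
from h import *
Rt=rot(.430,-.25); goto(np.array([.430,.266,.006])-.12*Rt[:,1],Rt)
```

```text
t 3.1 pos [0.4019 0.2228 0.3688] rpy [-1.659 -0.012  0.474] q [ 0.45 -0.09  1.23 -0.1   1.99 -0.06] F [ 1.1  0.6 -0.6] w 0.0602
shift [0.0431 0.2413 0.0768] turn [-0.1622  0.0414  0.019 ]
```

Request:
arm_command(
  series="-0.032 0.008 0.004 0.008 0.046 0.012 0.06; -0.032 0.008 0.004 0.008 0.046 0.012 0.06; -0.032 0.008 0.004 0.008 0.046 0.012 0.06; -0.032 0.008 0.004 0.008 0.046 0.012 0.06; -0.032 0.008 0.004 0.008 0.046 0.012 0.06; 0 0 0 0 0 0 0.06; 0 0 0 0 0 0 0.06",
)

```text
time: 3.8
tool_pos: [0.4233, 0.27, 0.1242]
ee_rot: [-1.825, 0.0, 0.446]
wrist_force: [0.6, 0.1, 1.8]
width: 0.0601
```

Run:
```python
from h import *
Rt=rot(.430,-.25); goto(np.array([.430,.266,.006])-.0*Rt[:,1],Rt)
im=robot.snapshot("top"); crop(im,120,150,240,250,6,"t1.png")
im=robot.snapshot("scene"); crop(im,230,130,370,260,5,"s1.png")
print(w2px("top",state(0)[1]))
```

```text
t 3.8 pos [0.4233 0.27   0.1242] rpy [-1.825  0.     0.446] q [ 0.63  0.06  1.59 -0.25  1.54  0.19] F [0.6 0.1 1.8] w 0.0601
shift [0.0044 0.1161 0.0234] turn [0.0039 0.0159 0.0038]
[181.39397829 218.6655265 ]
```

View pics/t1.png

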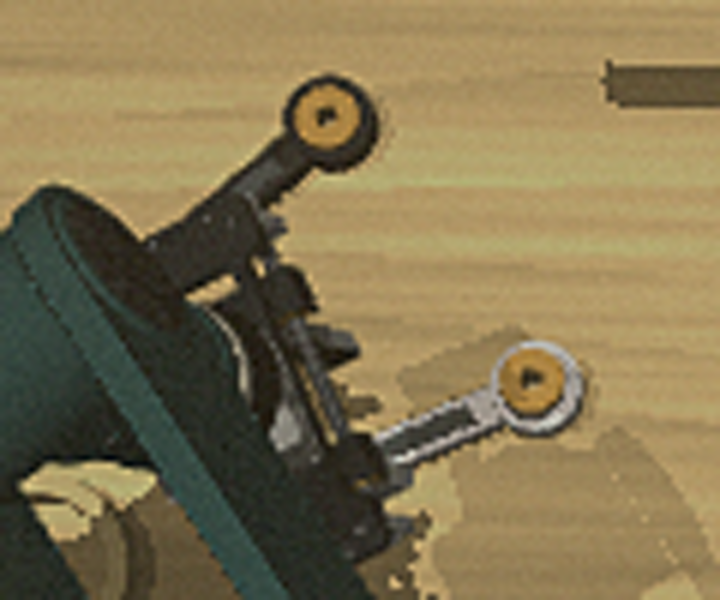

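View pics/s1.png

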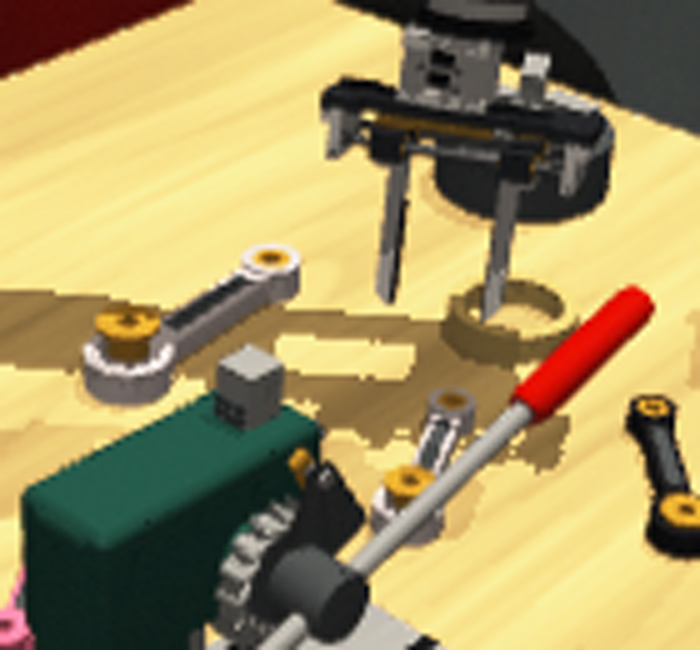

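The gripper hovers upright-leaning behind the small aluminium link, fingers straddling its shank axis; black link clear below. Descending.

Request:
arm_command(
  series="0 0.004 0 0.001 0.035 0.007 0.06; 0 0.004 0 0.001 0.035 0.007 0.06; 0 0.004 0 0.001 0.025 0.005 0.06; 0 0.004 0 0 0.012 0.003 0.06; 0 0 0 0 0 0 0.06; 0 0 0 0 0 0 0.06",
)

```text
time: 4.5
tool_pos: [0.444, 0.2729, 0.0356]
ee_rot: [-1.816, -0.046, 0.424]
wrist_force: [0.4, -0.0, 0.6]
width: 0.0599
```

Run:
```python
from h import *
Rt=rot(.430,-.25); goto(np.array([.430,.266,.006])-.0*Rt[:,1],Rt)
```

```text
t 4.5 pos [0.444  0.2729 0.0356] rpy [-1.816 -0.046  0.424] q [ 0.61  0.14  1.69 -0.26  1.33  0.25] F [ 0.4 -0.   0.6] w 0.0599
shift [-0.0169  0.0281  0.0065] turn [-0.0043 -0.017   0.0435]
```

Request:
arm_command(
  series="0 -0.008 0.02 -0.009 0.004 0.003 0.06; 0 -0.008 0.02 -0.008 0.004 0.003 0.06; 0 0 0 0 0.005 0 0.06; 0 0 0 0 0 0 0.06",
)

```text
time: 4.9
tool_pos: [0.4292, 0.2703, 0.0254]
ee_rot: [-1.815, -0.01, 0.431]
wrist_force: [0.7, 0.7, 0.0]
width: 0.0598
```

Run:
```python
from h import *
Rt=rot(.430,-.25); goto(np.array([.430,.266,.006])-.0*Rt[:,1],Rt)
```

```text
t 4.9 pos [0.4292 0.2703 0.0254] rpy [-1.815 -0.01   0.431] q [ 0.62  0.14  1.7  -0.25  1.34  0.25] F [0.7 0.7 0. ] w 0.0598
shift [-0.0013  0.0198  0.0006] turn [-0.006  -0.0016  0.0095]
```

Request:
arm_command(
  series="0 0 0.004 0 0.01 0 0.06; 0 0 0.004 0 0.009 0 0.06; 0 0 0 0 0.002 0 0.06; 0 0 0 0 0 0 0.06",
)

```text
time: 5.3
tool_pos: [0.4313, 0.265, 0.0026]
ee_rot: [-1.815, 0.0, 0.429]
wrist_force: [0.3, 0.0, -0.3]
width: 0.0598
```

Run:
```python
from h import *
Rt=rot(.430,-.25); goto(np.array([.430,.266,.006])-.0*Rt[:,1],Rt)
im=robot.snapshot("top"); crop(im,120,150,240,250,6,"t2.png")
im=robot.snapshot("scene"); crop(im,270,150,370,260,6,"s2.png")
```

```text
t 5.3 pos [0.4313 0.265  0.0026] rpy [-1.815  0.     0.429] q [ 0.6   0.17  1.72 -0.25  1.3   0.25] F [ 0.3  0.  -0.3] w 0.0598
shift [-0.0008 -0.0036  0.0006] turn [-0.0057 -0.0011 -0.0003]
```

View pics/s2.png

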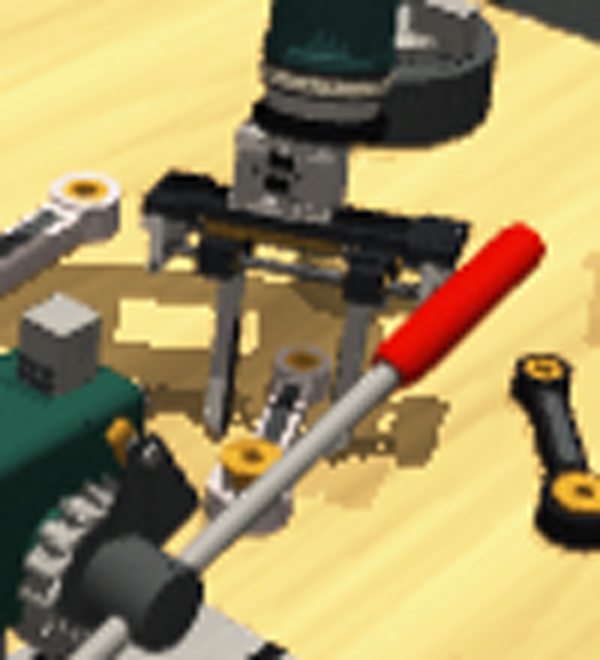

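Fingers straddle the shank either side (~(305,220) and (328,222) px). Close.

Request:
arm_command(
  series="0 0 0 0 -0.002 0 0.04; 0 0 0 0 0 0 0.02; 0 0 0 0 0 0 0.0; 0 0 0 0 0 0 0; 0 0 0 0 0 0 0; 0 0 0 0 0 0 0",
)

```text
time: 6.0
tool_pos: [0.4319, 0.2664, 0.0064]
ee_rot: [-1.814, -0.003, 0.429]
wrist_force: [-1.3, 0.4, -0.2]
width: 0.0215
```

Run:
```python
from h import *
state()
```

```text
t 6.0 pos [0.4319 0.2664 0.0064] rpy [-1.814 -0.003  0.429] q [ 0.61  0.17  1.71 -0.25  1.31  0.25] F [-1.3  0.4 -0.2] w 0.0215
```

Run:
```python
from h import *
o,p,Rm=state(); print(Rm.T@np.array([0,0,.03])); goto(p+[0,0,.06],rot(.429,-.25))
```

```text
t 6.0 pos [0.4319 0.2664 0.0064] rpy [-1.814 -0.003  0.429] q [ 0.61  0.17  1.71 -0.25  1.31  0.25] F [-1.3  0.4 -0.2] w 0.0215
[ 8.43584449e-05 -2.91136102e-02 -7.23813423e-03]
t 6.0 pos [0.4319 0.2664 0.0064] rpy [-1.814 -0.003  0.429] q [ 0.61  0.17  1.71 -0.25  1.31  0.25] F [-1.3  0.4 -0.2] w 0.0215
shift [ 0.0002 -0.0582 -0.0145] turn [-0.0063 -0.0005  0.0028]
```

Request:
arm_command(
  series="0 0 0 0 -0.015 -0.004 0; 0 0 0 0 -0.015 -0.004 0; 0 0 0 0 -0.015 -0.004 0; 0 0 0 0 -0.015 -0.004 0; 0 0 0 0 0 0 0; 0 0 0 0 0 0 0",
)

```text
time: 6.6
tool_pos: [0.4263, 0.2637, 0.062]
ee_rot: [-1.811, 0.013, 0.428]
wrist_force: [-0.5, -0.4, -4.3]
width: 0.0218
```

Run:
```python
from h import *
o,p,Rm=state()
im=robot.snapshot("top"); crop(im,120,150,240,250,6,"t3.png")
im=robot.snapshot("scene"); crop(im,270,150,370,260,6,"s3.png")
```

```text
t 6.6 pos [0.4263 0.2637 0.062 ] rpy [-1.811  0.013  0.428] q [ 0.6   0.11  1.66 -0.24  1.43  0.21] F [-0.5 -0.4 -4.3] w 0.0218
```

View pics/s3.png

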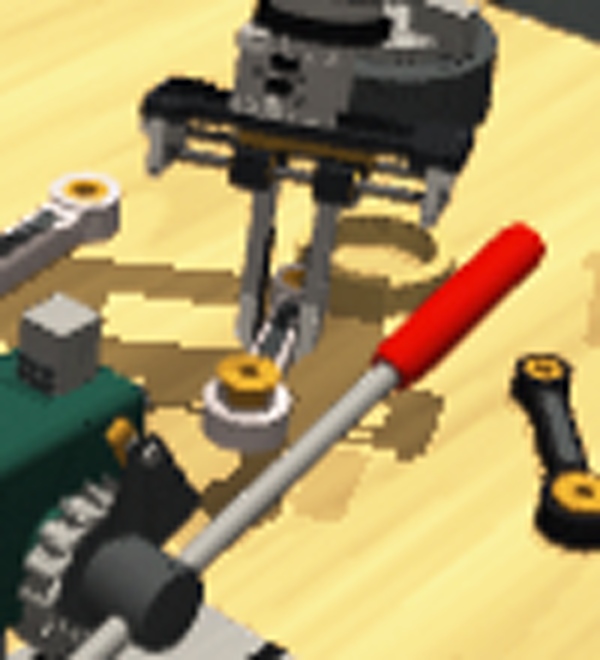

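View pics/t3.png

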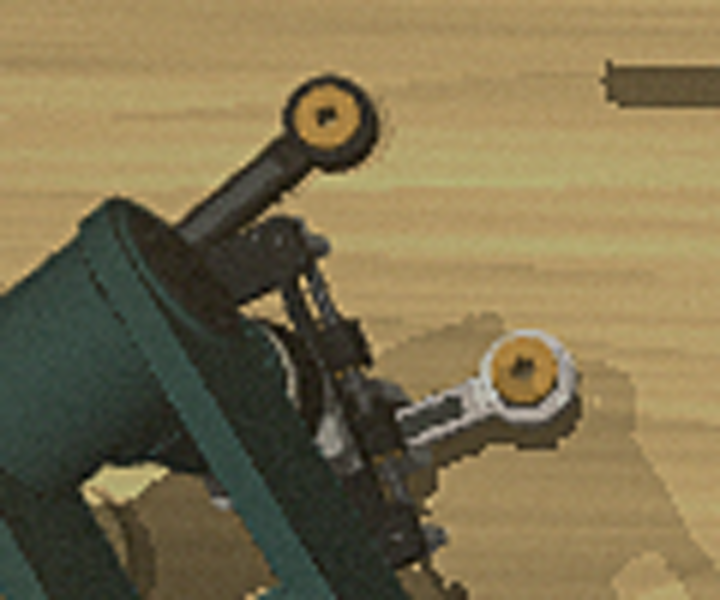

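Run:
```python
from h import *
o,p,Rm=state(0)
f=tri((270+247/6,150+373/6),(120+523/6,150+370/6)); print(f, f-p)
d=np.array([.4157,-.9095]); n=np.array([.9095,.4157]); print("along",d@(f-p)[:2],"perp",n@(f-p)[:2])
a,b=w2px("scene",f),w2px("top",f);print((a-[270,150])*6,(b-[120,150])*6)
pp=np.load("press.npy"); from fit import press2w
print(w2px("top",f))
```

```text
[0.45392767 0.20107481 0.08923648] [ 0.02759038 -0.06251943  0.02734188]
along 0.06833074376175234 perp -0.000895871539990728
[244.22639646 373.51206562] [520.94259594 367.76423212]
[206.82376599 211.29403869]
```

Run:
```python
from h import *
goto([.5185-.07*.4157,.0015+.07*.9095,.068],rot(.429,-.25))
```

```text
t 6.7 pos [0.4263 0.2636 0.0619] rpy [-1.811  0.013  0.429] q [ 0.6   0.11  1.66 -0.24  1.43  0.21] F [-0.5 -0.7 -4.9] w 0.0215
shift [-0.0252  0.0437 -0.2021] turn [-0.0093  0.0028 -0.0127]
```

Request:
arm_command(
  series="0 0 -0.003 -0.003 0.003 -0.02 0; 0 0 -0.003 -0.003 0.005 -0.025 0; 0 0 -0.003 -0.003 0.005 -0.025 0; 0 0 -0.003 -0.003 0.005 -0.025 0; 0 0 0 -0.003 0.005 -0.025 0; 0 0 0 -0.003 0.005 -0.025 0; 0 0 0 -0.003 0.005 -0.025 0; 0 0 0 -0.003 0.005 -0.015 0; 0 0 0 0 0 0 0; 0 0 0 0 0 0 0",
)

```text
time: 7.7
tool_pos: [0.4664, 0.1178, 0.0522]
ee_rot: [-1.716, 0.002, 0.445]
wrist_force: [-0.6, -0.5, -4.1]
width: 0.0218
```

Run:
```python
from h import *
goto([.5185-.07*.4157,.0015+.07*.9095,.068],rot(.429,-.25))
im=robot.snapshot("top"); crop(im,210,120,350,220,5.7,"t4.png")
im=robot.snapshot("scene"); crop(im,230,160,370,300,4,"s4.png")
```

```text
t 7.7 pos [0.4664 0.1178 0.0522] rpy [-1.716  0.002  0.445] q [ 0.23  0.01  1.77 -0.15  1.34 -0.18] F [-0.6 -0.5 -4.1] w 0.0218
shift [-0.002  -0.0073 -0.0591] turn [-0.1048  0.0161  0.001 ]
```

View pics/s4.png

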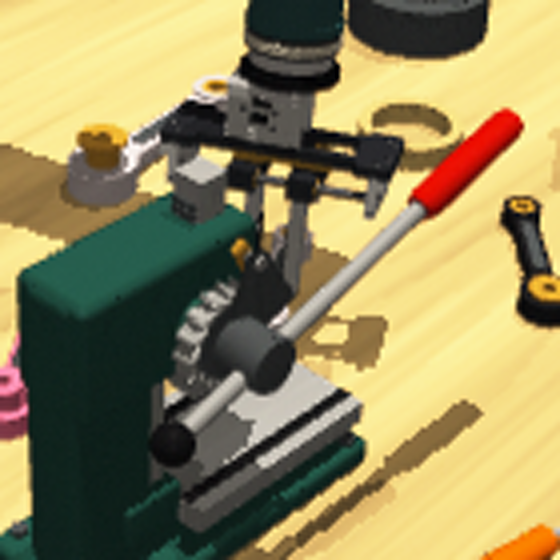

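View pics/t4.png

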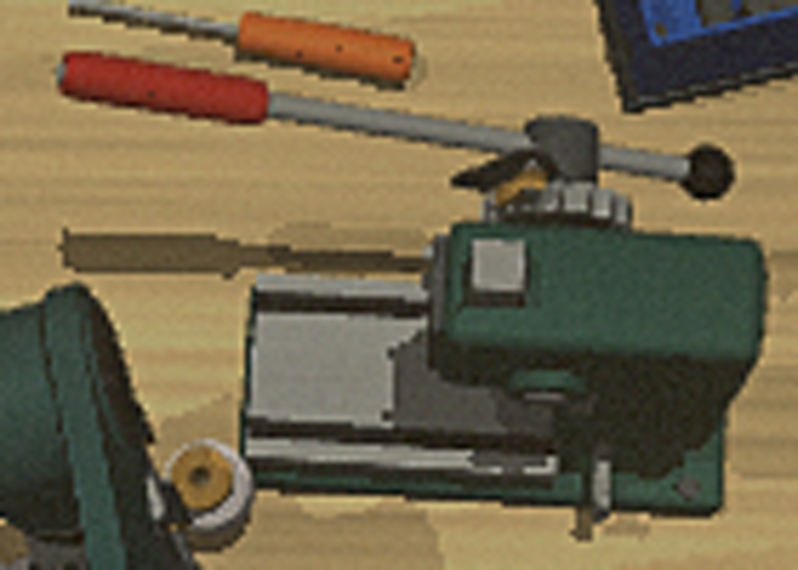

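The link eye is at (200,480) in the crop, just off the press's front corner. It has sagged, with TCP z at 52 mm and the lean down to 0.145. I'll lift and re-level it before going in.

Request:
arm_command(
  series="-0.03 0.004 0 0 -0.01 -0.001 0; -0.03 0.004 0 0 -0.01 -0.001 0; -0.03 0.004 0 0 -0.005 -0.001 0; -0.015 0.004 0 0 0 0 0; 0 0 0 0 0 0 0",
)

```text
time: 8.3
tool_pos: [0.4652, 0.115, 0.0756]
ee_rot: [-1.83, 0.006, 0.425]
wrist_force: [-0.0, -0.9, -4.1]
width: 0.0217
```

Run:
```python
from h import *
goto([.5185-.07*.4157,.0015+.07*.9095,.069],rot(.429,-.25))
im=robot.snapshot("top"); crop(im,210,120,350,220,5.7,"t5.png")
im=robot.snapshot("scene"); crop(im,230,160,370,300,4,"s5.png")
```

```text
t 8.3 pos [0.4652 0.115  0.0756] rpy [-1.83   0.006  0.425] q [ 0.31 -0.01  1.76 -0.26  1.38 -0.07] F [-0.  -0.9 -4.1] w 0.0217
shift [ 0.0015  0.0205 -0.0518] turn [ 0.0093 -0.002  -0.0064]
```

Request:
arm_command(
  series="0.003 0 0 0 0.002 -0.013 0; 0.003 0 0 0 0.002 -0.013 0; 0.003 0 0 0 0.003 -0.013 0; 0 0 0 0 0 0 0; 0 0 0 0 0 0 0",
)

```text
time: 8.9
tool_pos: [0.4811, 0.0765, 0.0766]
ee_rot: [-1.818, 0.01, 0.423]
wrist_force: [0.2, 1.5, -4.8]
width: 0.0215
```

Run:
```python
from h import *
goto([.5185-.07*.4157,.0015+.07*.9095,.069],rot(.429,-.243))
im=robot.snapshot("top"); crop(im,210,120,350,220,5.7,"t5.png")
im=robot.snapshot("scene"); crop(im,230,160,370,300,4,"s5.png")
```

```text
t 8.9 pos [0.4811 0.0765 0.0766] rpy [-1.818  0.01   0.423] q [ 0.22 -0.01  1.75 -0.25  1.36 -0.16] F [ 0.2  1.5 -4.8] w 0.0215
shift [ 0.003   0.0107 -0.0115] turn [ 0.0045 -0.0031 -0.0106]
```

View pics/t5.png

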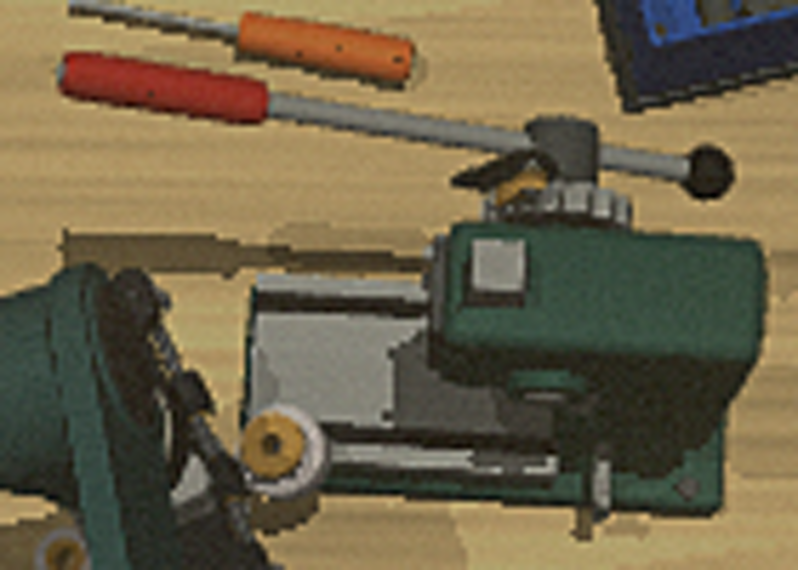

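View pics/s5.png

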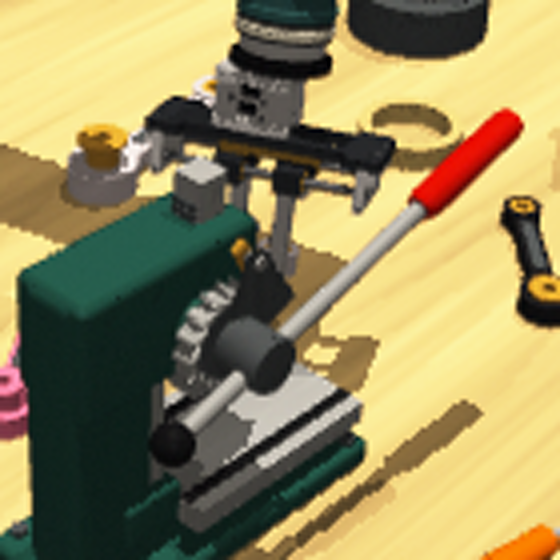

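Run:
```python
from h import *
im=robot.snapshot("top"); crop(im,240,180,300,220,12,"t6.png")
o,p,Rm=state()
d=np.array([.4157,-.9095,0]); n=np.array([.9095,.4157,0])
for tilt in(-.1,0,.1):
    dd=d*np.cos(tilt)+np.array([0,0,np.sin(tilt)]); up=np.cross(n,dd); up=up if up[2]>0 else -up
    g=p+np.array([0,0,.004])-.001*n # grip on mid-plane at z 10
    c=g+.0686*dd
    pts=[(w2px("top",c+up*h)-[240,180])*12 for h in(.026,.010,-.010)]
    print(tilt,np.round(pts).tolist())
```

```text
t 9.05 pos [0.4811 0.077  0.0767] rpy [-1.819  0.009  0.425] q [ 0.22 -0.01  1.75 -0.25  1.36 -0.16] F [-0.2  0.3 -4.4] w 0.0217
-0.1 [[358.0, 165.0], [353.0, 181.0], [346.0, 200.0]]
0 [[350.0, 162.0], [350.0, 176.0], [351.0, 193.0]]
0.1 [[339.0, 161.0], [345.0, 172.0], [353.0, 186.0]]
```

View pics/t6.png

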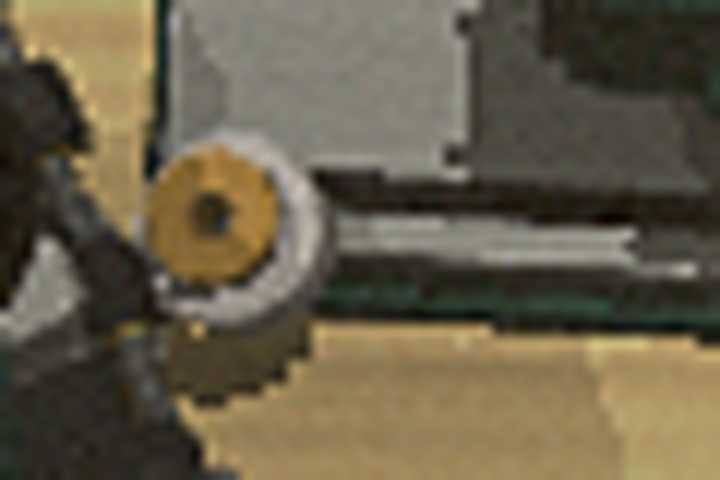

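The bush isn't where a flat link would put it: flange at (213,214), expected (350,162). The link has been knocked nose-up in the grip. I'll back off and look.

Request:
arm_command(
  series="0 0 0 0 -0.02 0.005 0; 0 0 0 0 -0.015 0.015 0; 0 0 0 0 -0.005 0.025 0; 0 0 0 0 0 0.025 0; 0 0 0 0 0 0.025 0; 0 0 0 0 0 0.025 0; 0 0 0 0 0 0.02 0; 0 0 0 0 0 0 0; 0 0 0 0 0 0 0",
)

```text
time: 9.95
tool_pos: [0.4174, 0.2189, 0.0819]
ee_rot: [-1.817, 0.006, 0.431]
wrist_force: [0.2, 1.0, -4.1]
width: 0.0215
```

Run:
```python
from h import *
state()
im=robot.snapshot("top"); crop(im,140,150,280,250,5.7,"t7.png")
im=robot.snapshot("scene"); crop(im,250,140,370,260,5,"s7.png")
```

```text
t 9.95 pos [0.4174 0.2189 0.0819] rpy [-1.817  0.006  0.431] q [ 0.54  0.01  1.72 -0.25  1.45  0.15] F [ 0.2  1.  -4.1] w 0.0215
```

View pics/t7.png

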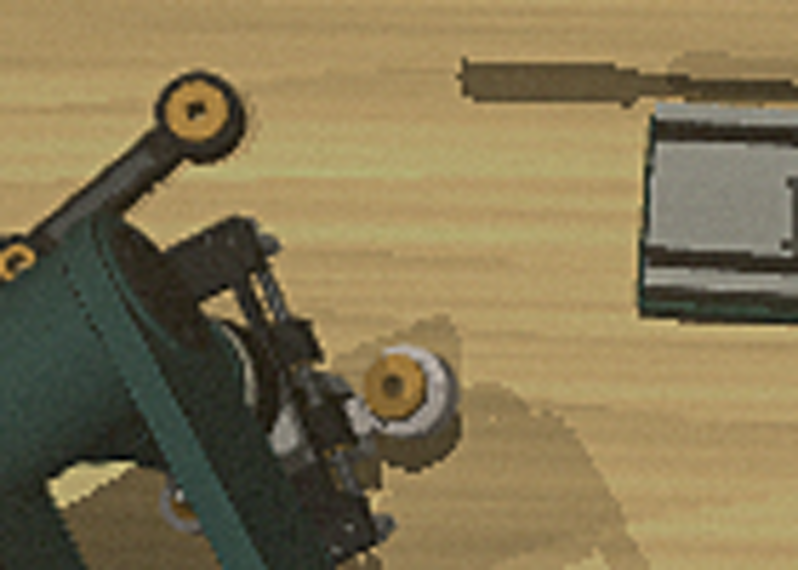

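View pics/s7.png

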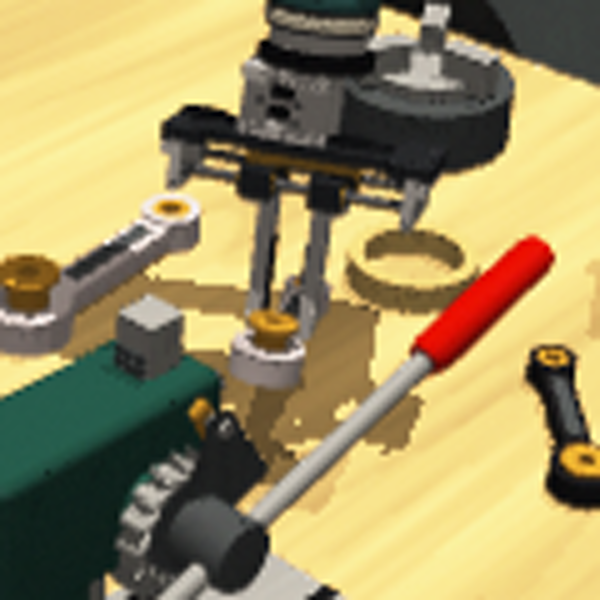

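Run:
```python
from h import *
o,p,Rm=state(0)
f=tri((250+272/5,140+327/5),(140+395/5.7,150+384/5.7)); e=tri((250+268/5,140+360/5),(140+408/5.7,150+392/5.7))
d=np.array([.4157,-.9095,0]); n=np.array([.9095,.4157,0])
for q in(f,e): print(q,[round(v@(q-p),4) for v in(d,n,np.array([0,0,1]))])
a=f-e; print("lean",a@d,a@n,a[2])
```

```text
[0.43265815 0.19102078 0.11046114] [np.float64(0.0311), np.float64(0.0023), np.float64(0.0285)]
[0.43313925 0.18740194 0.08670781] [np.float64(0.0346), np.float64(0.0012), np.float64(0.0047)]
lean -0.0034913228822329103 0.001066791770095449 0.023753329670696086
```

The link is nearly level again, but it has slid about 35 mm back through the grip (bush now 33 mm ahead of the TCP). I'll set it down on the bench and regrip.

Request:
arm_command(
  series="0 0 0 0 0.015 0.004 0; 0 0 0 0 0.012 0.003 0; 0 0 0 0 0.01 0.002 0; 0 0 0 0 0.008 0.002 0; 0 0 0 0 0.005 0.001 0; 0 0 0 0 0 0 0",
)

```text
time: 10.65
tool_pos: [0.4207, 0.2154, 0.0299]
ee_rot: [-1.818, 0.001, 0.424]
wrist_force: [-0.3, -0.3, -2.9]
width: 0.0216
```

Run:
```python
from h import *
goto([.417,.219,.010],rot(.429,-.243))
```

```text
t 10.65 pos [0.4207 0.2154 0.0299] rpy [-1.818e+00  1.000e-03  4.240e-01] q [ 0.53  0.06  1.78 -0.25  1.34  0.17] F [-0.3 -0.3 -2.9] w 0.0216
shift [-0.0018  0.0181  0.0095] turn [ 0.0042 -0.0041 -0.0023]
```

Request:
arm_command(
  series="0 0 0 0 0.004 0.001 0; 0 0 0 0 0.004 0.001 0; 0 0 0 0 0.004 0.001 0; 0 0 0 0 0.003 0.001 0; 0 0 0 0 0 0 0",
)

```text
time: 11.15
tool_pos: [0.4218, 0.2151, 0.0153]
ee_rot: [-1.82, -0.001, 0.425]
wrist_force: [0.2, -1.5, -2.7]
width: 0.0214
```

Run:
```python
from h import *
goto([.417,.219,.010],rot(.429,-.243))
```

```text
t 11.15 pos [0.4218 0.2151 0.0153] rpy [-1.82e+00 -1.00e-03  4.25e-01] q [ 0.53  0.08  1.8  -0.26  1.3   0.18] F [ 0.2 -1.5 -2.7] w 0.0214
shift [-0.0028  0.0038  0.0067] turn [ 0.0063 -0.0045 -0.0004]
```

Request:
arm_command(
  series="0 0 0 0 0.003 0.001 0; 0 0 0 0 0.003 0.001 0; 0 0 0 0 0.002 0 0; 0 0 0 0 0 0 0",
)

```text
time: 11.55
tool_pos: [0.4222, 0.216, 0.0108]
ee_rot: [-1.82, -0.002, 0.424]
wrist_force: [-1.3, -0.3, -2.8]
width: 0.0215
```

Run:
```python
from h import *
state()
im=robot.snapshot("scene"); crop(im,250,140,370,260,5,"s8.png")
```

```text
t 11.55 pos [0.4222 0.216  0.0108] rpy [-1.82  -0.002  0.424] q [ 0.54  0.08  1.8  -0.26  1.29  0.19] F [-1.3 -0.3 -2.8] w 0.0215
```

View pics/s8.png

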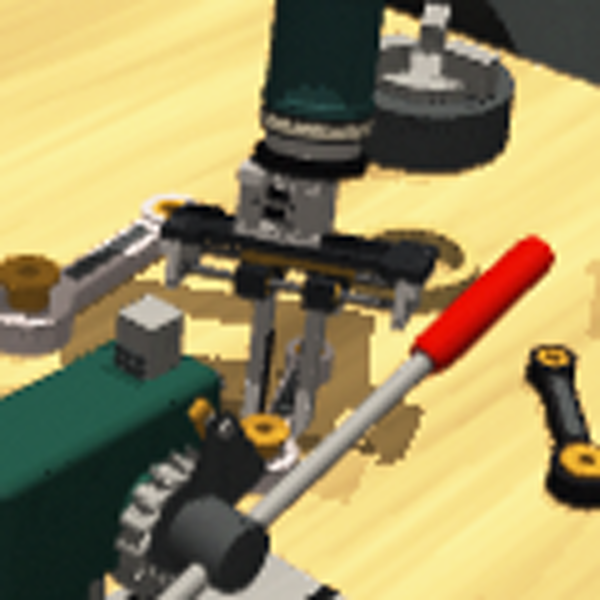

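Request:
arm_command(
  series="0 0 0 0 0.003 0.001 0; 0 0 0 0 0.002 0.001 0; 0 0 0 0 0 0 0; 0 0 0 0 0 0 0.02; 0 0 0 0 0 0 0.04; 0 0 0 0 0 0 0.06; 0 0 0 0 0 0 0.06; 0 0 0 0 0 0 0.06",
)

```text
time: 12.4
tool_pos: [0.4241, 0.2174, 0.0104]
ee_rot: [-1.823, -0.007, 0.423]
wrist_force: [0.7, 0.5, 0.3]
width: 0.0502
```

Request:
arm_command(
  series="0 0 0 0 -0.03 -0.008 0.06; 0 0 0 0 -0.03 -0.008 0.06; 0 0 0 0 -0.02 0.04 0.06; 0 0 0 0 0 0.04 0.06; 0 0 0 0 0 0.0 0.06",
)

```text
time: 12.9
tool_pos: [0.3906, 0.2936, 0.0746]
ee_rot: [-1.821, -0.009, 0.418]
wrist_force: [0.5, -0.2, -0.6]
width: 0.0599
```

Run:
```python
from h import *
state()
im=robot.snapshot("top"); crop(im,140,170,260,260,6.6,"t9.png")
im=robot.snapshot("scene"); crop(im,250,140,370,260,5,"s9.png")
```

```text
t 12.9 pos [0.3906 0.2936 0.0746] rpy [-1.821 -0.009  0.418] q [ 0.7   0.08  1.67 -0.24  1.46  0.32] F [ 0.5 -0.2 -0.6] w 0.0599
```

View pics/s9.png

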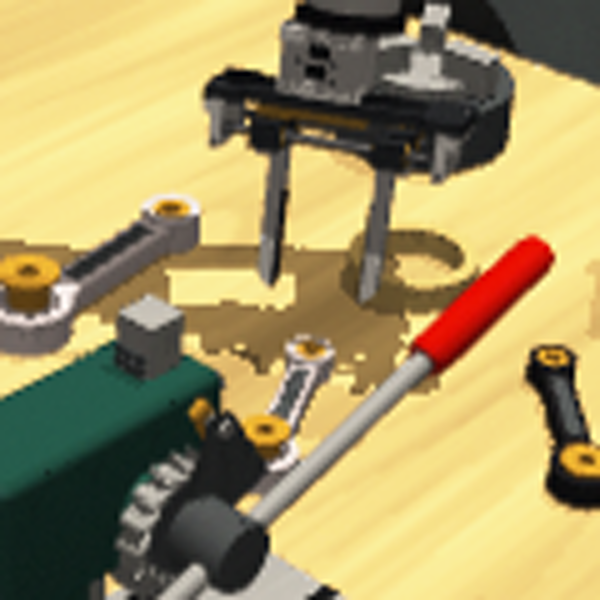

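View pics/t9.png

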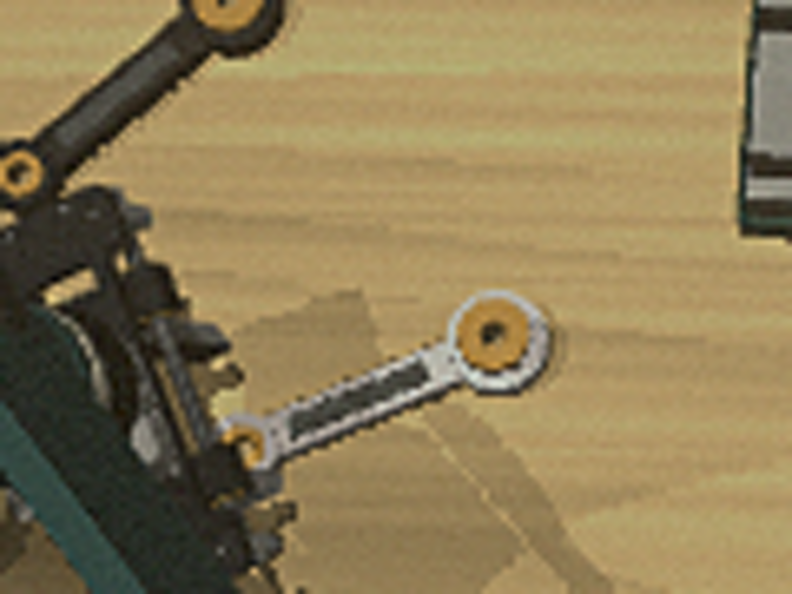

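Run:
```python
from h import *
Fs,Ft=(303.4,226.4),(214.7,220.45); ss=(312.6,209.8)
f=tri(Fs,Ft); print("f",f,px2w("top",*Ft,.036)); 
sm=px2w("scene",*ss,.02); print("sm scene",sm, "top",px2w("top",140+244/6.6,170+440/6.6,.02))
F=px2w("top",*Ft,.036)[:2]
# direction by shank edges in top image: dark pocket ends midpoints
a=px2w("top",140+295/6.6,170+425/6.6,.017); b=px2w("top",140+425/6.6,170+371/6.6,.017); v=(b-a)[:2]; v/=np.linalg.norm(v); print("dir",np.arctan2(v[1],v[0]))
F=f[:2]; d=F-(sm[:2]+[-.001,0]); print(np.linalg.norm(d),np.arctan2(d[1],d[0]))
```

```text
f [0.43775963 0.18438663 0.03297875] [0.43538878 0.18219721 0.036     ]
sm scene [0.38614476 0.30375181 0.02      ] top [0.38458121 0.29926885 0.02      ]
dir -1.1490515284199625
0.13044681079473297 -1.1556285140514126
```

Run:
```python
from h import *
goto([.4095,.2437,.040],rot(.421,-.25))
```

```text
t 13.0 pos [0.3922 0.2913 0.0755] rpy [-1.823 -0.01   0.416] q [ 0.7   0.08  1.67 -0.25  1.46  0.32] F [-0.3  0.3  0.3] w 0.0603
shift [-0.0038  0.0469 -0.0401] turn [ 0.0024 -0.007   0.0087]
```

Request:
arm_command(
  series="0 0 0 -0.001 0.01 -0.012 0.06; 0 -0.003 0.003 -0.001 0.01 -0.012 0.06; 0 -0.003 0.003 -0.001 0.01 -0.01 0.06; 0 0 0 0 0 0 0.06",
)

```text
time: 13.4
tool_pos: [0.4076, 0.2458, 0.0523]
ee_rot: [-1.826, 0.0, 0.417]
wrist_force: [-0.1, -0.9, -0.6]
width: 0.0601
```

Run:
```python
from h import *
goto([.4095,.2437,.006],rot(.421,-.25))
```

```text
t 13.4 pos [0.4076 0.2458 0.0523] rpy [-1.826  0.     0.417] q [ 0.61  0.06  1.74 -0.25  1.4   0.24] F [-0.1 -0.9 -0.6] w 0.0601
shift [0.0009 0.0455 0.009 ] turn [ 0.005  -0.0038 -0.001 ]
```

Request:
arm_command(
  series="0 0 0 0 0.013 0.003 0.06; 0 0 0 0 0.013 0.003 0.06; 0 0 0 0 0.012 0.003 0.06; 0 0 0 0 0.004 0 0.06; 0 0 0 0 0 0 0.06",
)

```text
time: 13.9
tool_pos: [0.4078, 0.2421, 0.0041]
ee_rot: [-1.825, 0.003, 0.414]
wrist_force: [-0.4, 0.7, -0.4]
width: 0.06
```

Run:
```python
from h import *
goto([.4095,.2437,.006],rot(.421,-.25))
```

```text
t 13.9 pos [0.4078 0.2421 0.0041] rpy [-1.825  0.003  0.414] q [ 0.6   0.11  1.79 -0.26  1.3   0.26] F [-0.4  0.7 -0.4] w 0.06
shift [ 0.0022 -0.002   0.0003] turn [ 0.0047 -0.006  -0.0044]
```

Close, then lift.

Request:
arm_command(
  series="0 0 0 0 -0.002 0 0.04; 0 0 0 0 0 0 0.02; 0 0 0 0 0 0 0.0; 0 0 0 0 0 0 0; 0 0 0 0 0 0 0; 0 0 0 0 0 0 0",
)

```text
time: 14.5
tool_pos: [0.4088, 0.2444, 0.0078]
ee_rot: [-1.825, -0.001, 0.416]
wrist_force: [0.5, 0.1, -2.7]
width: 0.0217
```

Run:
```python
from h import *
state()
```

```text
t 14.5 pos [0.4088 0.2444 0.0078] rpy [-1.825e+00 -1.000e-03  4.160e-01] q [ 0.6   0.11  1.78 -0.26  1.31  0.26] F [ 0.5  0.1 -2.7] w 0.0217
```

Request:
arm_command(
  series="0 0 0 0 -0.02 -0.005 0; 0 0 0 0 -0.02 -0.005 0; 0 0 0 0 -0.02 -0.005 0; 0 0 0 0 -0.015 -0.004 0; 0 0 0 0 0 0 0; 0 0 0 0 0 0 0",
)

```text
time: 15.1
tool_pos: [0.4024, 0.243, 0.0799]
ee_rot: [-1.821, 0.015, 0.415]
wrist_force: [-0.4, -0.5, -3.6]
width: 0.0217
```

Run:
```python
from h import *
state()
im=robot.snapshot("top"); crop(im,140,170,260,260,6.6,"ta.png")
im=robot.snapshot("scene"); crop(im,250,140,370,260,5,"sa.png")
```

```text
t 15.1 pos [0.4024 0.243  0.0799] rpy [-1.821  0.015  0.415] q [ 0.6   0.03  1.7  -0.24  1.47  0.22] F [-0.4 -0.5 -3.6] w 0.0217
```

View pics/sa.png

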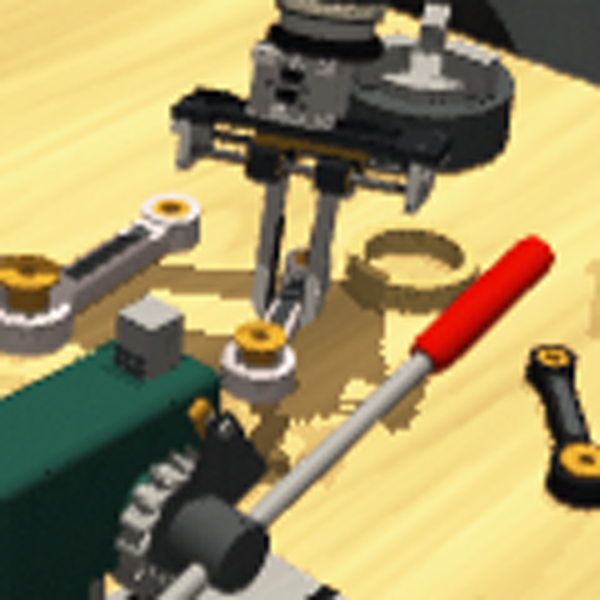

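View pics/ta.png

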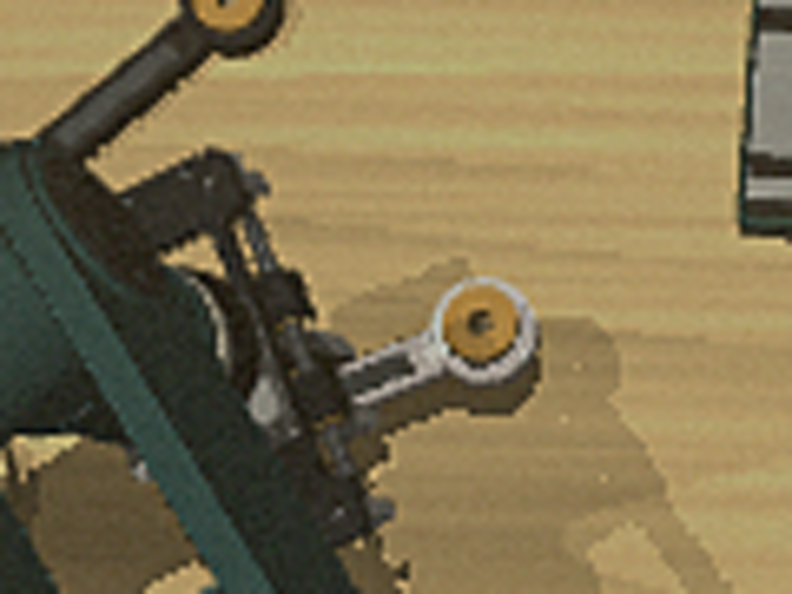

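Run:
```python
from h import *
o,p,Rm=state(0)
Ft=(140+481/6.6,170+321/6.6); Fs=(250+260/5,140+338/5)
f=tri(Fs,Ft); y=.418; d=np.array([np.sin(y),-np.cos(y),0]); n=np.array([np.cos(y),np.sin(y),0])
for q in(f,px2w("top",*Ft,p[2]+.027)): print(q,[round(v@(q-p),4) for v in(d,n,np.array([0,0,1]))])
```

```text
[0.43033221 0.18124341 0.10535144] [np.float64(0.0676), np.float64(0.0005), np.float64(0.0257)]
[0.4288778  0.17987231 0.10660665] [np.float64(0.0682), np.float64(-0.0014), np.float64(0.027)]
```

Run:
```python
from h import *
goto([.4886,.069,.082],rot(.418,-.25))
```

```text
t 15.2 pos [0.4024 0.2428 0.0796] rpy [-1.822  0.016  0.415] q [ 0.6   0.03  1.71 -0.24  1.47  0.22] F [-0.7 -0.2 -4.3] w 0.0218
shift [ 0.0088  0.0457 -0.1883] turn [ 0.001   0.0007 -0.0161]
```

Request:
arm_command(
  series="0 0 -0.005 0.001 0.003 -0.015 0; 0 0 -0.005 0.001 0.003 -0.015 0; 0 0 -0.005 0.001 0.003 -0.015 0; 0 0 0 0.001 0.003 -0.015 0; 0 0 0 0.001 0.003 -0.015 0; 0 0 0 0.001 0.003 -0.015 0; 0 0 0 0 0 0 0",
)

```text
time: 15.9
tool_pos: [0.44, 0.1567, 0.0738]
ee_rot: [-1.82, 0.02, 0.42]
wrist_force: [-0.8, 0.2, -4.1]
width: 0.0218
```

Run:
```python
from h import *
goto([.4886,.069,.082],rot(.418,-.25))
```

```text
t 15.9 pos [0.44   0.1567 0.0738] rpy [-1.82  0.02  0.42] q [ 0.41 -0.    1.75 -0.25  1.41  0.03] F [-0.8  0.2 -4.1] w 0.0218
shift [ 0.0084  0.0166 -0.0989] turn [-0.0004  0.0072 -0.0192]
```

Request:
arm_command(
  series="0 0 -0.008 0.001 -0.008 -0.005 0; 0 0 -0.008 0.002 0.001 -0.014 0; 0 0 -0.004 0.002 0.002 -0.015 0; 0 0 -0.004 0.002 0.002 -0.015 0; 0 0 0 0.001 0.002 -0.015 0; 0 0 0 0.001 0.002 -0.012 0; 0 0 0 0 0 0 0",
)

```text
time: 16.6
tool_pos: [0.4795, 0.0901, 0.0912]
ee_rot: [-1.82, -0.001, 0.431]
wrist_force: [-0.0, 0.6, -4.2]
width: 0.0216
```

Run:
```python
from h import *
goto([.4886,.069,.082],rot(.418,-.25))
im=robot.snapshot("top"); crop(im,200,150,340,250,5.7,"tb.png")
im=robot.snapshot("scene"); crop(im,240,150,360,270,5,"sb.png")
```

```text
t 16.6 pos [0.4795 0.0901 0.0912] rpy [-1.82e+00 -1.00e-03  4.31e-01] q [ 0.24 -0.02  1.74 -0.25  1.39 -0.15] F [-0.   0.6 -4.2] w 0.0216
shift [-0.0005  0.0146 -0.02  ] turn [-0.0004  0.0121  0.0042]
```

View pics/tb.png

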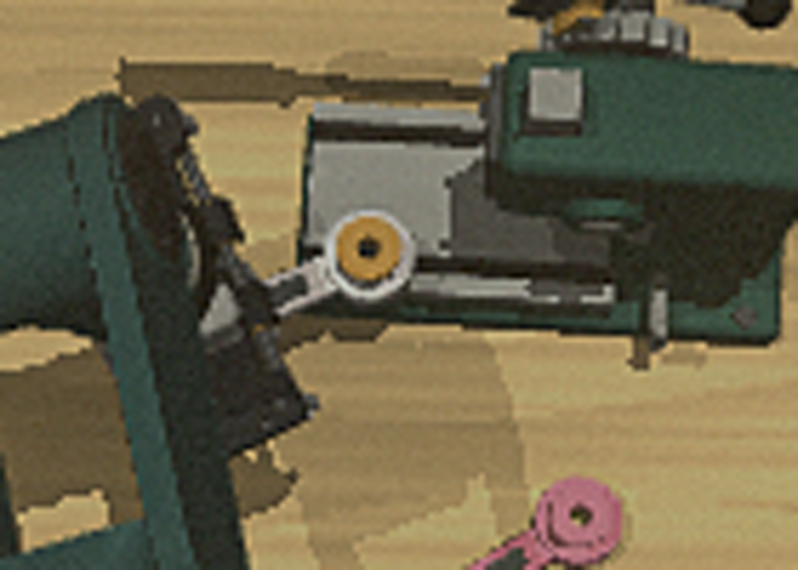

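Run:
```python
from h import *
o,p,Rm=state(0)
Ft=(200+369/5.7,150+248/5.7)
y=.431; d=np.array([np.sin(y),-np.cos(y),0]); n=np.array([np.cos(y),np.sin(y),0])
q=px2w("top",*Ft,p[2]+.0265);print(q,[round(v@(q-p),4) for v in(d,n,np.array([0,0,1]))])
goto([.4886,.069,.068],rot(.42,-.25))
```

```text
[0.50609563 0.02733725 0.11725023] [np.float64(0.0695), np.float64(-0.0018), np.float64(0.0265)]
t 16.7 pos [0.4787 0.0913 0.0908] rpy [-1.819 -0.     0.432] q [ 0.25 -0.02  1.74 -0.25  1.39 -0.15] F [ 0.2 -0.3 -3.4] w 0.0214
shift [-0.0004  0.028  -0.018 ] turn [-0.0017  0.0113  0.0033]
```

Request:
arm_command(
  series="0 0.003 0 0 0.005 -0.005 0; 0 0.003 0 0 0.005 -0.005 0; 0 0.003 0 0 0.005 -0.004 0; 0 0 0 0 0.004 -0.003 0; 0 0 0 0 0 0 0",
)

```text
time: 17.2
tool_pos: [0.4869, 0.0719, 0.0741]
ee_rot: [-1.818, -0.001, 0.425]
wrist_force: [-0.0, -0.6, -4.5]
width: 0.0215
```

Run:
```python
from h import *
goto([.5187,.0016,.0675],rot(.43,-.25))
```

```text
t 17.2 pos [0.4869 0.0719 0.0741] rpy [-1.818e+00 -1.000e-03  4.250e-01] q [ 0.2  -0.    1.75 -0.25  1.34 -0.17] F [-0.  -0.6 -4.5] w 0.0215
shift [-0.      0.0253 -0.0732] turn [-0.003  -0.005  -0.0006]
```

Request:
arm_command(
  series="0 0 0 0 0.003 -0.006 0; 0 0 0 0 0.003 -0.01 0; 0 0 0 0 0.003 -0.01 0; 0 0 0 0 0 0 0",
)

```text
time: 17.6
tool_pos: [0.4993, 0.0447, 0.0715]
ee_rot: [-1.818, -0.0, 0.426]
wrist_force: [0.3, 0.1, -3.5]
width: 0.0219
```

Run:
```python
from h import *
goto([.5187,.0016,.0675],rot(.43,-.25))
```

```text
t 17.6 pos [0.4993 0.0447 0.0715] rpy [-1.818 -0.     0.426] q [ 0.14  0.01  1.75 -0.24  1.32 -0.23] F [ 0.3  0.1 -3.5] w 0.0219
shift [-0.0001  0.0155 -0.0449] turn [-0.0025 -0.0043 -0.0007]
```

Request:
arm_command(
  series="0 0 0 0 0.004 -0.01 0; 0 0 0 0 0.003 -0.01 0; 0 0 0 0 0.003 -0.01 0; 0 0 0 0 0 0 0",
)

```text
time: 18.0
tool_pos: [0.5137, 0.0128, 0.0693]
ee_rot: [-1.819, -0.001, 0.425]
wrist_force: [0.3, -0.0, -4.7]
width: 0.022
```

Run:
```python
from h import *
goto([.5187,.0016,.0675],rot(.43,-.25))
im=robot.snapshot("top"); crop(im,220,140,320,215,8,"tc.png")
im=robot.snapshot("scene"); crop(im,240,180,340,280,6,"sc.png")
```

```text
t 18.0 pos [0.5137 0.0128 0.0693] rpy [-1.819e+00 -1.000e-03  4.250e-01] q [ 0.07  0.02  1.73 -0.24  1.3  -0.3 ] F [ 0.3 -0.  -4.7] w 0.022
shift [-0.0001  0.0047 -0.0114] turn [-0.002  -0.0053 -0.0005]
```

View pics/tc.png

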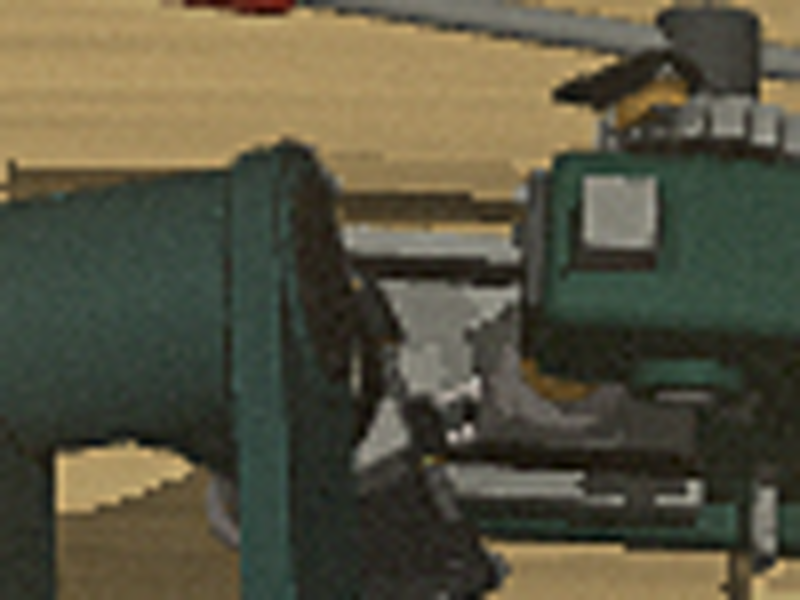

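View pics/sc.png

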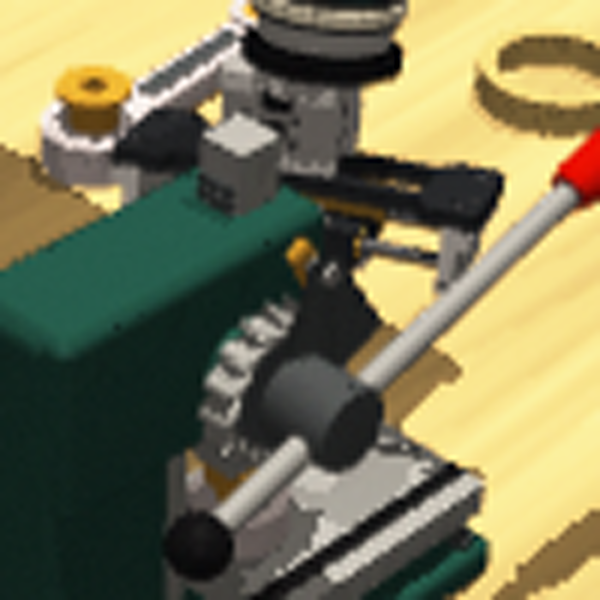

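Bush is sliding in under the ram: its flange edge shows at (290,188) full-px. Body is clear of head and handle. Last 12 mm.

Request:
arm_command(
  series="0 0 0 0 0.003 -0.007 0; 0 -0.003 0 0 0.002 -0.005 0; 0 0 0 0 0 0 0; 0 0 0 0 0 0 0",
)

```text
time: 18.5
tool_pos: [0.5187, 0.0019, 0.0669]
ee_rot: [-1.817, 0.0, 0.43]
wrist_force: [0.4, 0.3, -3.7]
width: 0.0218
```

Run:
```python
from h import *
goto([.5187,.0016,.0595],rot(.43,-.25))
im=robot.snapshot("top"); crop(im,220,140,320,215,8,"td.png")
pp=np.load("press.npy")
def ring(c,z,r): return [(w2px("top",[c[0]+r*np.cos(t),c[1]+r*np.sin(t),z])) for t in np.linspace(0,2*np.pi,60)]
```

```text
t 18.5 pos [0.5187 0.0019 0.0669] rpy [-1.817  0.     0.43 ] q [ 0.05  0.03  1.73 -0.24  1.29 -0.33] F [ 0.4  0.3 -3.7] w 0.0218
shift [-0.0002  0.0073  0.0015] turn [-0.0037 -0.0004 -0.0004]
```

View pics/td.png

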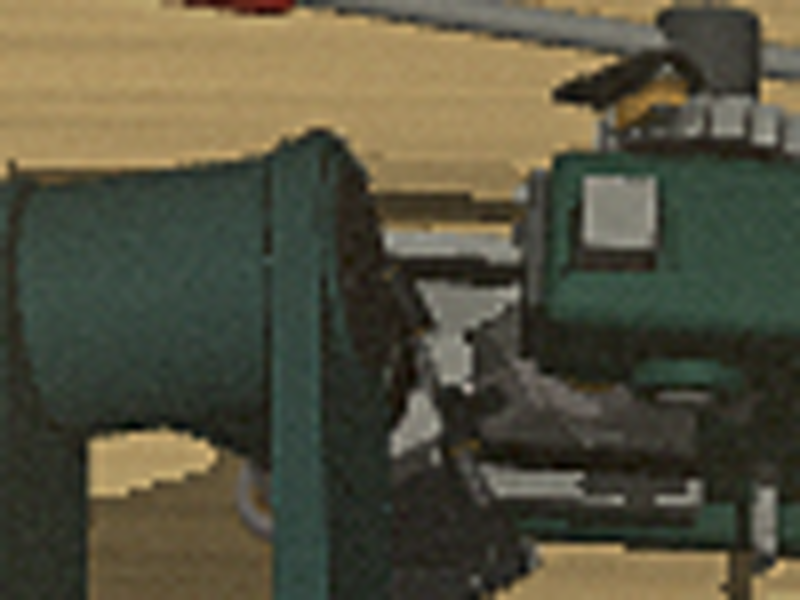

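Request:
arm_command(
  series="0 0 0 0 0.002 0.0005 0; 0 0 0 0 0.002 0.0005 0; 0 0 0 0 0 0 0",
)

```text
time: 18.85
tool_pos: [0.5192, 0.0022, 0.0661]
ee_rot: [-1.819, -0.001, 0.43]
wrist_force: [-0.5, -0.7, -4.2]
width: 0.0218
```

Request:
arm_command(
  series="0 0 0 0 0.002 0.0005 0; 0 0 0 0 0 0 0",
)

```text
time: 19.05
tool_pos: [0.5198, 0.0023, 0.0656]
ee_rot: [-1.821, -0.003, 0.43]
wrist_force: [0.0, -0.7, -1.9]
width: 0.0215
```

Request:
arm_command(
  series="0 0 0 0 0.002 0.0005 0; 0 0 0 0 0 0 0",
)

```text
time: 19.25
tool_pos: [0.5199, 0.0023, 0.0656]
ee_rot: [-1.822, -0.003, 0.43]
wrist_force: [-0.5, -0.2, -3.2]
width: 0.0217
```

Request:
arm_command(
  series="0 0 0 0 0.004 0.001 0; 0 0 0 0 0.002 0 0; 0 0 0 0 0 0 0",
)

```text
time: 19.55
tool_pos: [0.5207, 0.0022, 0.0655]
ee_rot: [-1.824, -0.005, 0.429]
wrist_force: [1.1, -1.6, -3.1]
width: 0.0217
```

Request:
arm_command(
  series="0 0 0 0 0.004 0.001 0; 0 0 0 0 0.002 0 0; 0 0 0 0 0 0 0",
)

```text
time: 19.85
tool_pos: [0.5212, 0.0023, 0.0654]
ee_rot: [-1.825, -0.007, 0.428]
wrist_force: [-0.4, -0.8, -3.3]
width: 0.0214
```

Run:
```python
from h import *
o,p,Rm=state(); print(np.round(o['joint_torque'],2), np.round(o['wrist_torque'],2))
im=robot.snapshot("scene"); crop(im,225,130,365,280,4,"se.png")
im=robot.snapshot("top"); crop(im,200,110,340,215,5.5,"te.png")
```

```text
t 19.85 pos [0.5212 0.0023 0.0654] rpy [-1.825 -0.007  0.428] q [ 0.05  0.03  1.73 -0.24  1.28 -0.32] F [-0.4 -0.8 -3.3] w 0.0214
[  0.46 -32.13 -30.53  -0.9   -0.41  -0.04] [ 0.1   0.03 -0.04]
```

View pics/se.png

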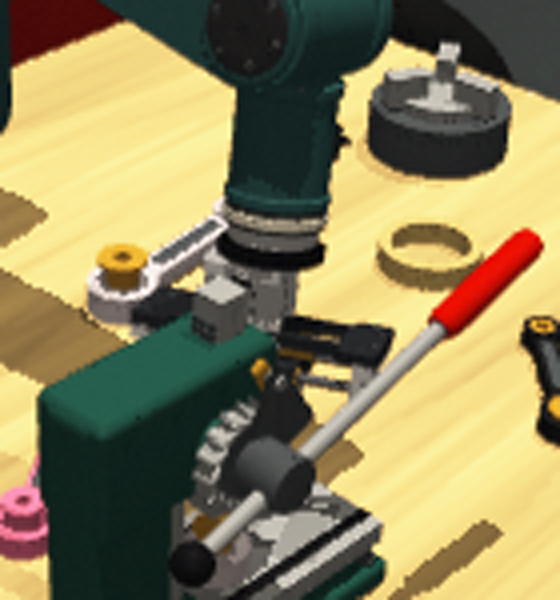

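View pics/te.png

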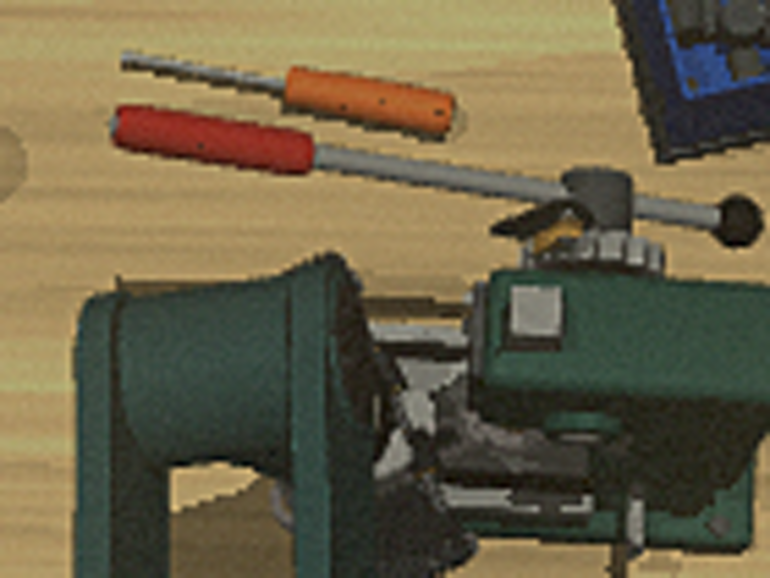

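```bash
cat > fit3.py <<'E'
import fit2; from fit2 import *
fit2.D=[d for d in D if 't' not in d[2]]+[("top",(245+420/8,140+212/8),(0,0,'t'))]
r=least_squares(res2,[.55,-.06,-1.57,.28,0.05,-.07],loss='soft_l1',x_scale=[.01,.01,.1,.01,.1,.1]);print(r.x);print(np.round(res2(r.x).reshape(-1,2),1))
for z in(.051,.0575):
  for c in((-.125,.052),(-.125,-.052)): print(z,(w2px("top",press2w(r.x,(*c,z)))-[245,140])*8)
  print((w2px("scene",press2w(r.x,(-.125,.052,z)))-[225,230])*6.6)
E
python3 fit3.py | tail -30
python3 - <<'E'
import sys; sys.path.insert(0,'.')
from h import *
goto([.5187,.0016,.0655],rot(.43,-.25))
E
```

```text
[-1.  -0.1]
 [-1.5 -0.4]
 [-0.5  0.6]
 [-0.5 -0.4]
 [-0.8 -0. ]]
grip [0.63878615 0.10143158 0.25766575] hinge [ 0.63048932 -0.09511568  0.2       ]
0.27 [ 0.54907211 -0.06281568  0.27      ] [ 0.54585219 -0.06101574  0.27      ]
0.28 [ 0.54629588 -0.06237744  0.28      ] [ 0.54585219 -0.06101574  0.28      ]
0.29 [ 0.54351965 -0.0619392   0.29      ] [ 0.54585219 -0.06101574  0.29      ]
0.3 [ 0.54074342 -0.06150096  0.3       ] [ 0.54585219 -0.06101574  0.3       ]
[ 0.54588005 -0.06106528 -1.61382898  0.28211949  0.09479562 -0.07938015]
[[-0.8 -0.6]
 [-0.1 -0.2]
 [ 0.3 -1. ]
 [ 0.3  0. ]
 [ 0.3  0.5]
 [-2.6 -0.5]
 [-0.5 -0.1]
 [-0.3 -0.3]
 [-0.9 -0.1]
 [-1.5 -0.4]
 [-0.5  0.6]
 [-0.5 -0.4]
 [-0.8 -0.1]]
0.051 [ 78.62480135 221.64305171]
0.051 [ 59.96867015 480.37303066]
[626.4374048  209.81742223]
0.0575 [ 78.09531905 217.2382023 ]
0.0575 [ 59.36019216 476.91444092]
[627.57567031 198.41208644]
t 19.95 pos [0.5213 0.0023 0.0653] rpy [-1.825 -0.007  0.428] q [ 0.05  0.03  1.73 -0.24  1.28 -0.32] F [-2.4  1.2  3. ] w 0.0216
shift [-0.0027 -0.0003  0.0004] turn [ 0.004  -0.0037  0.0067]
```

Request:
arm_command(
  series="0.004 -0.003 0.007 -0.003 -0.002 0 0; 0 0 0 0 0 0 0; 0 0 0 0 0.006 0.001 0; 0 0 0 0 0.006 0.001 0; 0 0 0 0 0 0 0",
)

```text
time: 20.45
tool_pos: [0.5186, 0.0015, 0.0663]
ee_rot: [-1.821, -0.001, 0.427]
wrist_force: [0.8, 0.5, -5.0]
width: 0.0219
```

Run:
```python
from h import *
o,p,Rm=state(); print(np.round(o['joint_torque'],2), np.round(o['wrist_torque'],2))
goto([.5187,.0016,.0595],rot(.43,-.25))
```

```text
t 20.45 pos [0.5186 0.0015 0.0663] rpy [-1.821e+00 -1.000e-03  4.270e-01] q [ 0.05  0.03  1.73 -0.24  1.29 -0.32] F [ 0.8  0.5 -5. ] w 0.0219
[  0.06 -33.12 -31.24  -1.33  -0.19  -0.  ] [ 0.35  0.03 -0.  ]
t 20.45 pos [0.5186 0.0015 0.0663] rpy [-1.821e+00 -1.000e-03  4.270e-01] q [ 0.05  0.03  1.73 -0.24  1.29 -0.32] F [ 0.8  0.5 -5. ] w 0.0219
shift [0.0001 0.0065 0.0018] turn [ 0.0006 -0.0033 -0.0003]
```

Request:
arm_command(
  series="0 0 0 0 0.006 0.001 0; 0 0 0 0 0.006 0.001 0; 0 0 0 0 0.004 0.001 0",
)

```text
time: 20.75
tool_pos: [0.5201, 0.0012, 0.0645]
ee_rot: [-1.825, -0.005, 0.424]
wrist_force: [-9.6, 2.1, 14.2]
width: 0.0216
```

Run:
```python
from h import *
o,p,Rm=state(); print(np.round(o['joint_torque'],2), np.round(o['wrist_torque'],2))
```

```text
t 20.75 pos [0.5201 0.0012 0.0645] rpy [-1.825 -0.005  0.424] q [ 0.05  0.04  1.73 -0.25  1.28 -0.31] F [-9.6  2.1 14.2] w 0.0216
[ -1.44 -23.09 -26.35  -0.79  -3.26   0.05] [-0.12  1.56 -0.35]
```

Request:
arm_command(
  series="0 -0.003 0.003 -0.0015 -0.002 0 0; 0 0 0 0 0 0 0; 0 0 0 0 0 0 0.025; 0 0 0 0 0 0 0.03; 0 0 0 0 0 0 0.034; 0 0 0 0 0 0 0.034",
)

```text
time: 21.35
tool_pos: [0.5191, 0.0001, 0.0637]
ee_rot: [-1.826, -0.0, 0.426]
wrist_force: [0.5, -0.1, -0.5]
width: 0.0338
```

Run:
```python
from h import *
o,p,Rm=state()
im=robot.snapshot("scene"); crop(im,225,200,325,290,7,"sf.png")
im=robot.snapshot("top"); crop(im,240,140,320,210,9,"tf.png")
```

```text
t 21.35 pos [5.191e-01 1.000e-04 6.370e-02] rpy [-1.826 -0.     0.426] q [ 0.05  0.04  1.74 -0.25  1.28 -0.32] F [ 0.5 -0.1 -0.5] w 0.0338
```

View pics/sf.png

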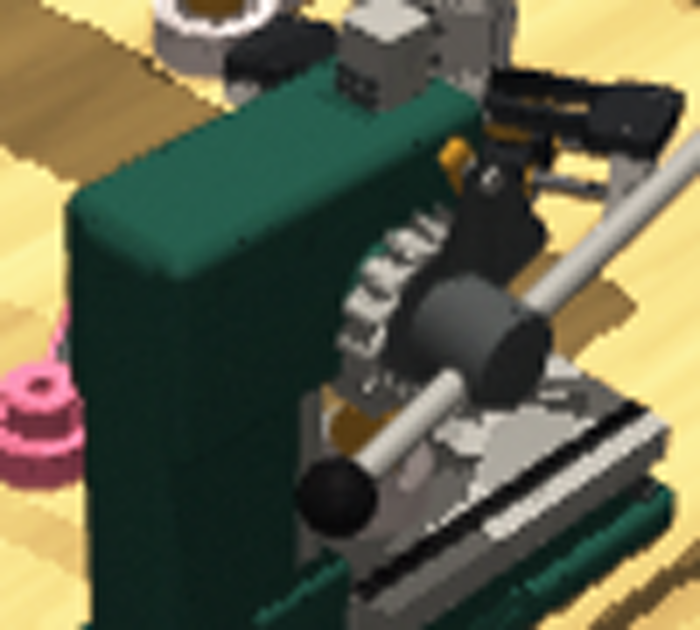

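View pics/tf.png

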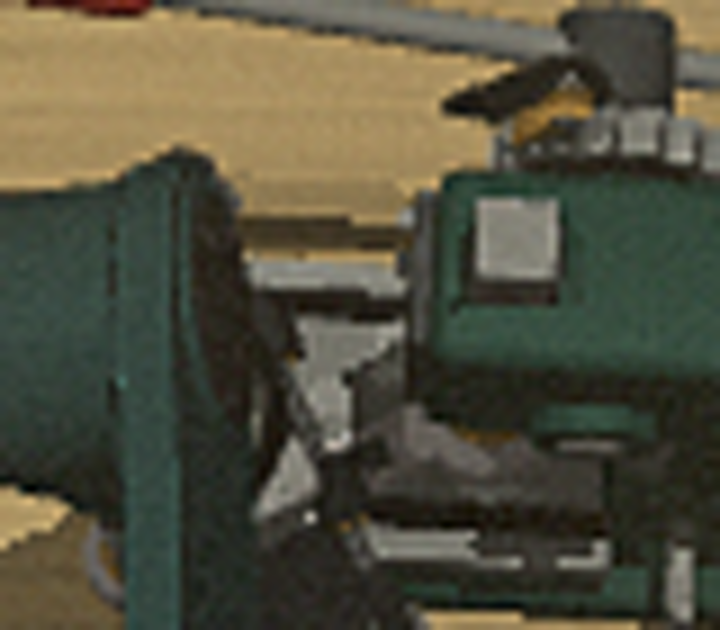

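Request:
arm_command(
  series="0 0 0 0 -0.01 0 0.034; 0 0 0 0 -0.02 0 0.034; 0 0 0 0 -0.03 0 0.04; 0 0 0 0 -0.04 0.005 0.05; 0 0 0 0 -0.04 0.01 0.06; 0 0 0 0 -0.04 0.03 0.06; 0 0 0 0 -0.03 0.04 0.06; 0 0 0 0 -0.03 0.04 0.06; 0 0 0 0 -0.03 0.04 0.06; 0 0 0 0 -0.02 0.045 0.06; 0 0 0 0 0 0.045 0.06; 0 0 0 0 0 0 0.06",
)

```text
time: 22.65
tool_pos: [0.3845, 0.2968, 0.2968]
ee_rot: [-1.819, -0.016, 0.422]
wrist_force: [-0.0, -0.1, 0.2]
width: 0.06
```

Run:
```python
from h import *
o,p,Rm=state()
im=robot.snapshot("scene"); crop(im,225,200,325,290,7,"sg.png"); crop(im,200,130,340,290,5,"sg2.png")
im=robot.snapshot("top"); crop(im,240,140,320,215,9.5,"tg.png"); cv2.imwrite("pics/tg0.png",im)
```

```text
t 22.65 pos [0.3845 0.2968 0.2968] rpy [-1.819 -0.016  0.422] q [ 0.71 -0.01  1.31 -0.26  1.89  0.22] F [-0.  -0.1  0.2] w 0.06
```

View pics/sg.png

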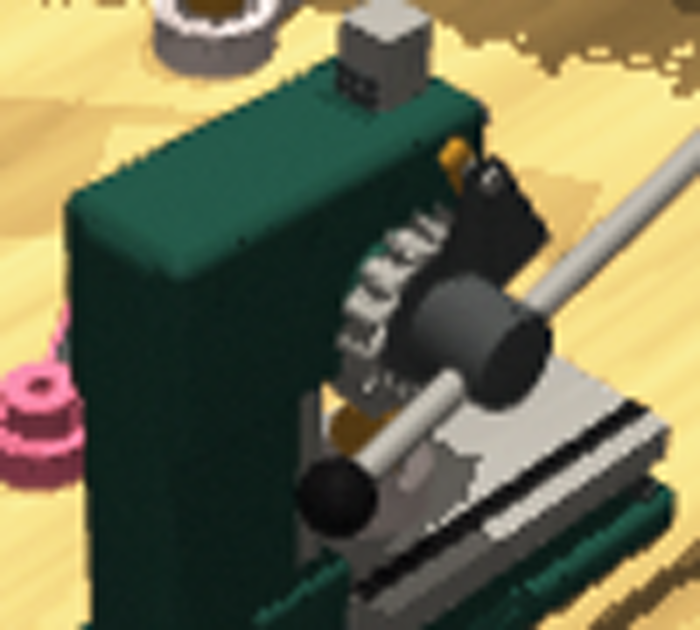

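View pics/tg.png

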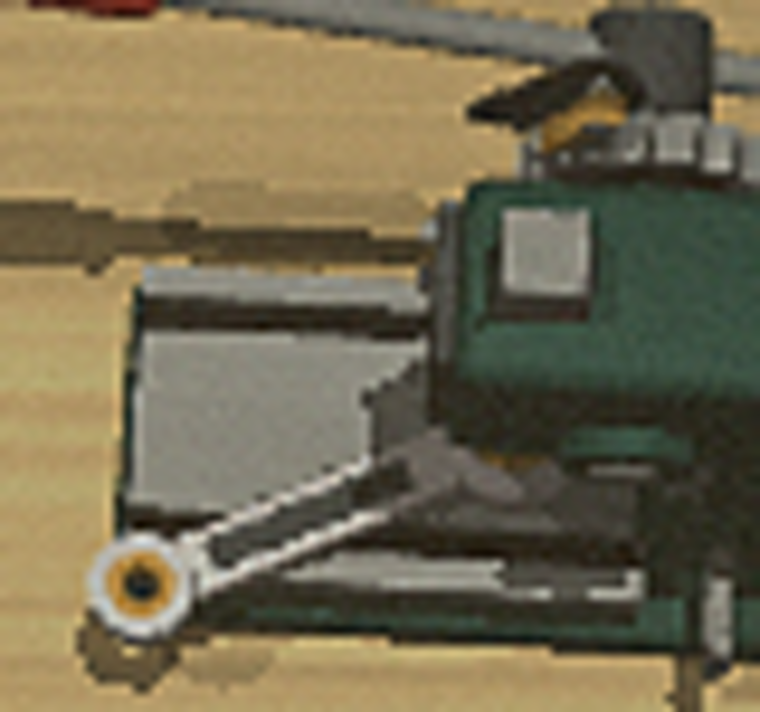

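Run:
```python
from h import *
pp=np.load("press.npy")
im=cv2.imread("pics/tg0.png")
def draw(bx,by,ang,t,name):
    d=np.array([np.cos(ang),np.sin(ang),0]); n=np.array([-d[1],d[0],0]); B=np.array([bx,by,t])
    big=cv2.resize(im[140:215,240:320],None,fx=9.5,fy=9.5,interpolation=cv2.INTER_CUBIC)
    def pl(P,c): 
        q=[((w2px("top",x)-[240,140]+.5)*9.5).astype(int) for x in P]; cv2.polylines(big,[np.array(q)],False,c,1)
    th=np.linspace(0,2*np.pi,60)
    circ=lambda C,r:[C+r*(np.cos(a)*d+np.sin(a)*n) for a in th]
    z=np.array([0,0,1.])
    pl(circ(B+.02*z,.024),(0,0,255)); pl(circ(B+.0*z,.024),(0,0,255)); pl(circ(B+.036*z,.017),(255,0,255)); pl(circ(B+.032*z,.017),(255,0,255))
    S=B-.13*d; pl(circ(S+.02*z,.017),(0,0,255)); 
    for s in(-1,1): pl([B-.065*d+x*d+s*.011*n+.018*z for x in(-.048,.04)],(0,255,255))
    cv2.imwrite("pics/"+name,big)
for t in(.0515,.0575):
    s=px2w("top",240+140/9.5-.5*0,140+583/9.5,t+.02)
    for ang in(-1.145,): 
        b=s[:2]+.13*np.array([np.cos(ang),np.sin(ang)]); print(t,s,b, b-[.5459,-.0612])
draw(.5463,-.0605,-1.145,.0515,"o1.png")
```

```text
0.0515 [0.49102259 0.05822841 0.0715    ] [ 0.54471858 -0.06016391] [-0.00118142  0.00103609]
0.0575 [0.48978256 0.05800324 0.0775    ] [ 0.54347856 -0.06038907] [-0.00242144  0.00081093]
```

View pics/o1.png

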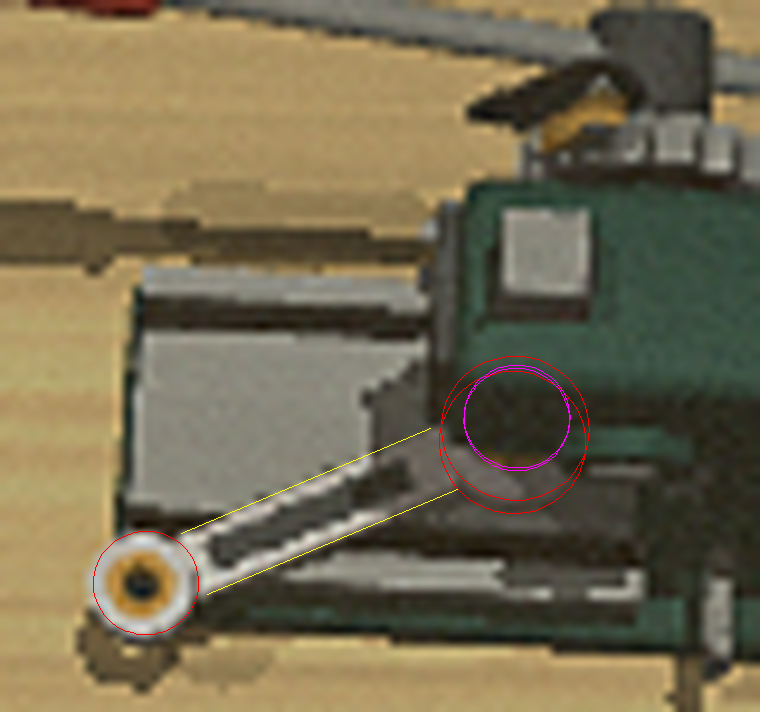

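The link lies flat on the table. From the small eye at (254.7,201.4) and the shank direction, the bush centre comes out at (0.5447,-0.060), about 1.5 mm from the ram axis. That's good, so on to the handle.

Run:
```python
from h import *
goto([.6388,.1014,.33],rot(-.042,0))
```

```text
t 22.75 pos [0.3866 0.2936 0.2986] rpy [-1.821 -0.019  0.418] q [ 0.71 -0.01  1.31 -0.26  1.89  0.22] F [ 0.5 -0.4 -0.4] w 0.0599
shift [ 0.1532  0.0413 -0.2764] turn [0.2416 0.4547 0.0762]
```

Request:
arm_command(
  series="0.03 0.05 0.01 0.01 -0.02 -0.03 0.06; 0.03 0.06 0.01 0.018 -0.01 -0.034 0.06; 0.03 0.06 0.01 0.02 -0.005 -0.034 0.06; 0.03 0.06 0.01 0.02 0.005 -0.034 0.06; 0.03 0.06 0.01 0.02 0.005 -0.03 0.06; 0.03 0.06 0.01 0.02 0.005 -0.03 0.06; 0.03 0.06 0.01 0.02 0 -0.02 0.06; 0 0 0 0 0 0 0.06",
)

```text
time: 23.55
tool_pos: [0.5648, 0.105, 0.3599]
ee_rot: [-1.6, -0.011, -0.028]
wrist_force: [-0.1, -0.2, -0.5]
width: 0.0604
```

Run:
```python
from h import *
goto([.6388,.1014,.33],rot(-.042,0))
```

```text
t 23.55 pos [0.5648 0.105  0.3599] rpy [-1.6   -0.011 -0.028] q [ 0.1   0.16  0.98 -0.03  1.99  0.12] F [-0.1 -0.2 -0.5] w 0.0604
shift [ 0.0737  0.0307 -0.0006] turn [0.0289 0.0134 0.011 ]
```

Request:
arm_command(
  series="0.01 0.005 0.004 0.02 0.005 0 0.06; 0.01 0.005 0.004 0.02 0.006 0 0.06; 0.01 0.004 0.004 0.02 0.008 0 0.06; 0 0 0 0.012 0.008 0 0.06; 0 0 0 0 0 0 0.06",
)

```text
time: 24.05
tool_pos: [0.6379, 0.0934, 0.3365]
ee_rot: [-1.571, -0.002, -0.053]
wrist_force: [-0.3, 1.0, -1.2]
width: 0.0596
```

Run:
```python
from h import *
goto([.6388,.1014,.239],rot(-.042,0))
im=robot.snapshot("scene"); crop(im,270,120,390,250,5,"sh.png")
im=robot.snapshot("top"); crop(im,190,90,310,170,6.5,"th.png")
print(w2px("top",[.6388,.1014,.2577]))
```

```text
t 24.05 pos [0.6379 0.0934 0.3365] rpy [-1.571 -0.002 -0.053] q [ 0.06  0.32  0.83 -0.    1.98  0.11] F [-0.3  1.  -1.2] w 0.0596
shift [0.0003 0.0975 0.008 ] turn [-0.0002 -0.0107  0.0024]
[238.43972742 135.26990281]
```

View pics/sh.png

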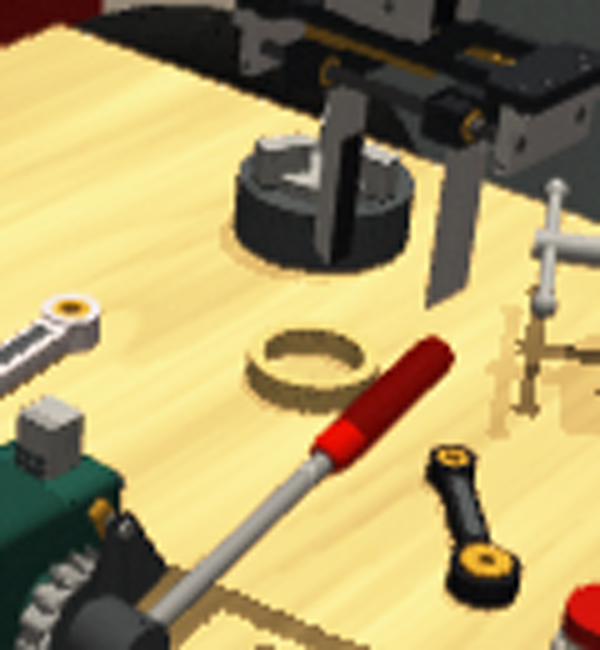

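View pics/th.png

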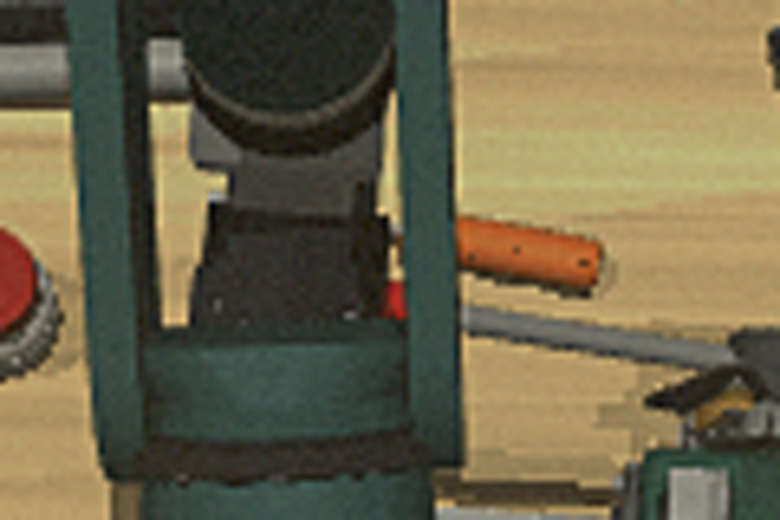

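Fingers hover either side of the red sleeve. Descend.

Request:
arm_command(
  series="0 -0.004 0 0 0.025 0.002 0.06; 0 -0.004 0 0 0.025 0.002 0.06; 0 0 0 0 0.02 0.002 0.06; 0 0 0 0 0.015 0.001 0.06; 0 0 0 0 0.006 0.001 0.06; 0 0 0 0 0 0 0.06",
)

```text
time: 24.75
tool_pos: [0.6343, 0.1048, 0.2547]
ee_rot: [-1.569, -0.018, -0.038]
wrist_force: [0.2, 0.7, -0.2]
width: 0.0599
```

Run:
```python
from h import *
goto([.6388,.1014,.239],rot(-.042,0))
im=robot.snapshot("scene"); crop(im,270,120,390,250,5,"si.png")
```

```text
t 24.75 pos [0.6343 0.1048 0.2547] rpy [-1.569 -0.018 -0.038] q [ 0.08  0.28  1.05 -0.    1.79  0.11] F [ 0.2  0.7 -0.2] w 0.0599
shift [ 0.0044  0.0157 -0.0032] turn [-0.0015  0.0036  0.0177]
```

View pics/si.png

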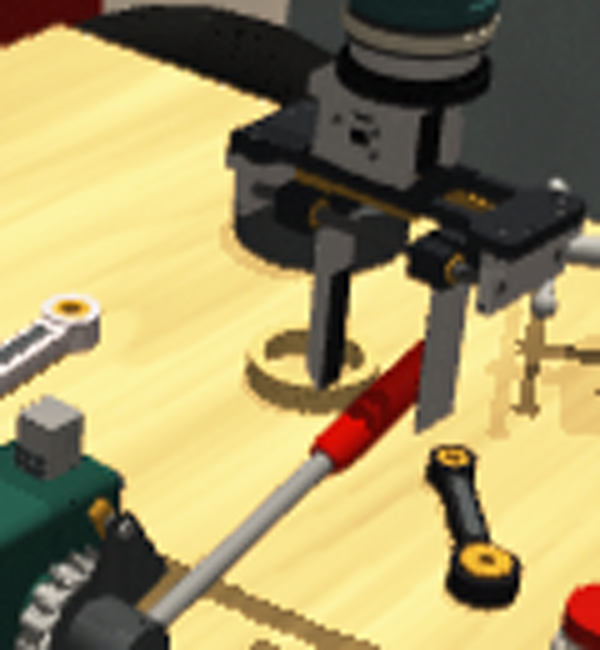

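Request:
arm_command(
  series="0 0 0.006 0.002 0.008 -0.002 0.06; 0 0 0.006 0.002 0.008 -0.001 0.06; 0 0 0.004 0.001 0.002 0 0.06; 0 0 0 0 0 0 0.045; 0 0 0 0 0 0 0.03; 0 0 0 0 0 0 0.015; 0 0 0 0 0 0 0.0; 0 0 0 0 0 0 0",
)

```text
time: 25.6
tool_pos: [0.64, 0.1012, 0.2401]
ee_rot: [-1.569, -0.004, -0.039]
wrist_force: [-7.8, 0.4, 0.5]
width: 0.024
```

Run:
```python
from h import *
goto([.6388,.1014,.239],rot(-.042,0))
```

```text
t 25.6 pos [0.64   0.1012 0.2401] rpy [-1.569 -0.004 -0.039] q [0.07 0.3  1.05 0.   1.78 0.11] F [-7.8  0.4  0.5] w 0.024
shift [-0.0012  0.0011  0.0002] turn [-0.002   0.0034  0.0037]
```

Sleeve is pinched at 24 mm opening; implied handle angle ≈0.09. First lift to the top stop.

Request:
arm_command(
  series="0 0 0 -0.001 -0.007 -0.002 0; 0 0 0 0 -0.007 -0.003 0; 0 0 0 0 -0.006 -0.002 0; 0 0 0 0 0 0 0",
)

```text
time: 26.0
tool_pos: [0.6396, 0.0947, 0.2579]
ee_rot: [-1.567, -0.003, -0.038]
wrist_force: [0.1, 0.9, -1.8]
width: 0.0232
```

```bash
cat >> h.py <<'E'
def lever():
    o,p,Rm=state(); g=p-.0188*Rm[:,1]; h=np.array([.6305,-.0951,.2]); v=g-h; r=np.hypot(v[1],v[2]); e=np.arctan2(v[2],v[1]); a=.38-e
    print("lever a=%.3f r=%.4f"%(a,r)); 
    for t in(0,.62):
        gt=h+np.array([.205*np.cos(.38-t)*.042,.205*np.cos(.38-t),.205*np.sin(.38-t)]); pt=gt-[0,0,.0188]
        print(" to",t,np.round(Rm.T@(pt-p),4),"turn",np.round(R.from_matrix(Rm.T@rot(-.042,0)).as_rotvec(),3))
E
python3 -c "
from h import *
lever()"
```

```text
t 26.0 pos [0.6396 0.0947 0.2579] rpy [-1.567 -0.003 -0.038] q [0.06 0.3  1.02 0.   1.82 0.1 ] F [ 0.1  0.9 -1.8] w 0.0232
lever a=-0.004 r=0.2047
 to 0 [-0.0011  0.0006  0.0005] turn [-0.004  0.004  0.003]
 to 0.62 [-0.0014  0.1254  0.0088] turn [-0.004  0.004  0.003]
```

Request:
arm_command(
  series="0 0 0 0 0.012 0.004 0; 0 0 0 0 0.012 0.003 0; 0 0 0 0 0.0125 0.003 0; 0 0 0 0 0.0125 0.002 0; 0 0 0 0 0.0125 0.001 0; 0 0 0 0 0.0125 0 0",
)

```text
time: 26.6
tool_pos: [0.6405, 0.1098, 0.1862]
ee_rot: [-1.566, -0.011, -0.037]
wrist_force: [-2.0, 2.0, 4.0]
width: 0.0231
```

```bash
python3 -c "
from h import *
lever()"
```

```text
t 26.6 pos [0.6405 0.1098 0.1862] rpy [-1.566 -0.011 -0.037] q [0.08 0.31 1.15 0.   1.67 0.12] F [-2.  2.  4.] w 0.0231
lever a=0.356 r=0.2049
 to 0 [-0.0007 -0.0712 -0.0143] turn [-0.004  0.005  0.011]
 to 0.62 [-0.002   0.0536 -0.0061] turn [-0.004  0.005  0.011]
```

Works well. Continue to the bottom.

Request:
arm_command(
  series="0 0 0.004 0 0.0125 -0.001 0; 0 0 0.004 0 0.0125 -0.001 0; 0 0 0 0 0.0125 -0.002 0; 0 0 0 0 0.011 -0.002 0; 0 0 0 0 0.006 -0.001 0",
)

```text
time: 27.1
tool_pos: [0.6402, 0.1039, 0.1306]
ee_rot: [-1.564, -0.004, -0.036]
wrist_force: [-12.8, 3.5, 36.7]
width: 0.0229
```

```bash
python3 -c "
from h import *
lever()
im=robot.snapshot('scene'); crop(im,225,200,325,290,7,'st1.png')"
```

```text
t 27.1 pos [0.6402 0.1039 0.1306] rpy [-1.564 -0.004 -0.036] q [0.07 0.33 1.24 0.01 1.57 0.11] F [-12.8   3.5  36.7] w 0.0229
lever a=0.629 r=0.2052
 to 0 [-0.0009 -0.1267 -0.0078] turn [-0.007  0.006  0.004]
 to 0.62 [-0.0013 -0.0019  0.0001] turn [-0.007  0.006  0.004]
```

View pics/st1.png

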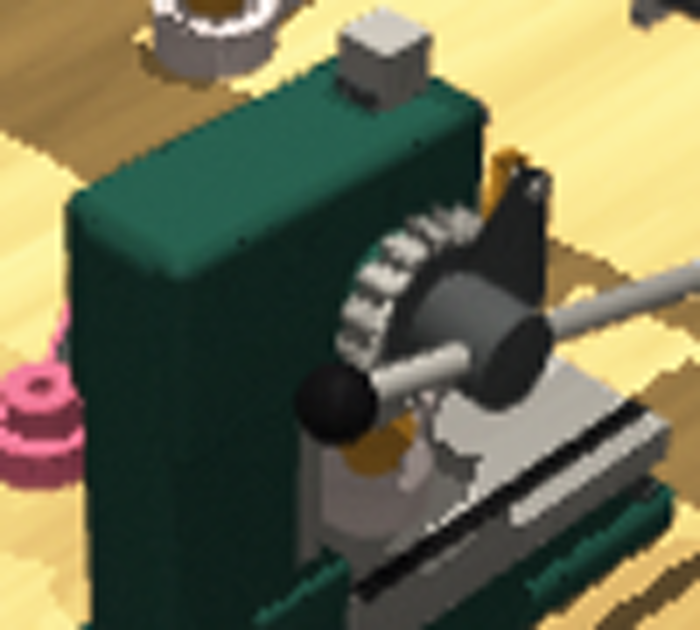

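First stroke done: ram down about one tooth. I touched the bottom stop rather hard (37 N), so I'll stop short of it from now on. Lift.

Request:
arm_command(
  series="0 0 0 0 -0.0125 0.003 0; 0 0 0 0 -0.0125 0.002 0; 0 0 0 0 -0.0125 0.001 0; 0 0 0 0 -0.0125 0 0; 0 0 0 0 -0.0125 -0.001 0; 0 0 0 0 -0.0125 -0.001 0; 0 0 0 0 -0.0125 -0.002 0; 0 0 0 0 -0.0125 -0.003 0; 0 0 0 0 -0.012 -0.003 0; 0 0 0 0 -0.009 -0.003 0",
)

```text
time: 28.15
tool_pos: [0.6395, 0.0942, 0.2499]
ee_rot: [-1.564, 0.004, -0.037]
wrist_force: [1.3, 1.0, -5.1]
width: 0.0233
```

```bash
python3 -c "
from h import *
lever()"
```

```text
t 28.15 pos [0.6395 0.0942 0.2499] rpy [-1.564  0.004 -0.037] q [0.05 0.31 1.03 0.01 1.81 0.09] F [ 1.3  1.  -5.1] w 0.0233
lever a=0.032 r=0.2013
 to 0 [-0.001  -0.0073  0.0011] turn [-0.006  0.005 -0.005]
 to 0.62 [-0.0004  0.1175  0.009 ] turn [-0.006  0.005 -0.005]
```

Request:
arm_command(
  series="0 0 0 0 0.0125 0.006 0; 0 0 0 0 0.0125 0.005 0; 0 0 0 0 0.0125 0.003 0; 0 0 0 0 0.0125 0.002 0; 0 0 0 0 0.0125 0.001 0; 0 0 0 0 0.0125 0 0; 0 0 0 0 0.0125 -0.001 0; 0 0 0 0 0.0125 -0.002 0; 0 0 0 0 0.011 -0.002 0",
)

```text
time: 29.05
tool_pos: [0.6402, 0.1042, 0.1452]
ee_rot: [-1.568, -0.009, -0.039]
wrist_force: [-0.3, 1.8, 3.5]
width: 0.0233
```

```bash
python3 -c "
from h import *
lever()"
```

```text
t 29.05 pos [0.6402 0.1042 0.1452] rpy [-1.568 -0.009 -0.039] q [0.07 0.32 1.22 0.   1.6  0.11] F [-0.3  1.8  3.5] w 0.0233
lever a=0.559 r=0.2025
 to 0 [-0.0004 -0.1121 -0.0087] turn [-0.003  0.003  0.009]
 to 0.62 [-0.0014  0.0127 -0.0003] turn [-0.003  0.003  0.009]
```

Request:
arm_command(
  series="0 0 0 0 0.009 -0.001 0; 0 0 0 0 0.002 0 0",
)

```text
time: 29.25
tool_pos: [0.6401, 0.1017, 0.1318]
ee_rot: [-1.57, -0.007, -0.04]
wrist_force: [-3.0, 0.9, 11.4]
width: 0.0236
```

```bash
python3 -c "
from h import *
lever()
im=robot.snapshot('scene'); crop(im,225,200,325,290,7,'st2.png')"
```

```text
t 29.25 pos [0.6401 0.1017 0.1318] rpy [-1.57  -0.007 -0.04 ] q [0.07 0.32 1.24 0.   1.57 0.11] F [-3.   0.9 11.4] w 0.0236
lever a=0.626 r=0.2029
 to 0 [-0.0004 -0.1255 -0.0063] turn [-0.001  0.002  0.007]
 to 0.62 [-0.0013 -0.0007  0.0023] turn [-0.001  0.002  0.007]
```

View pics/st2.png

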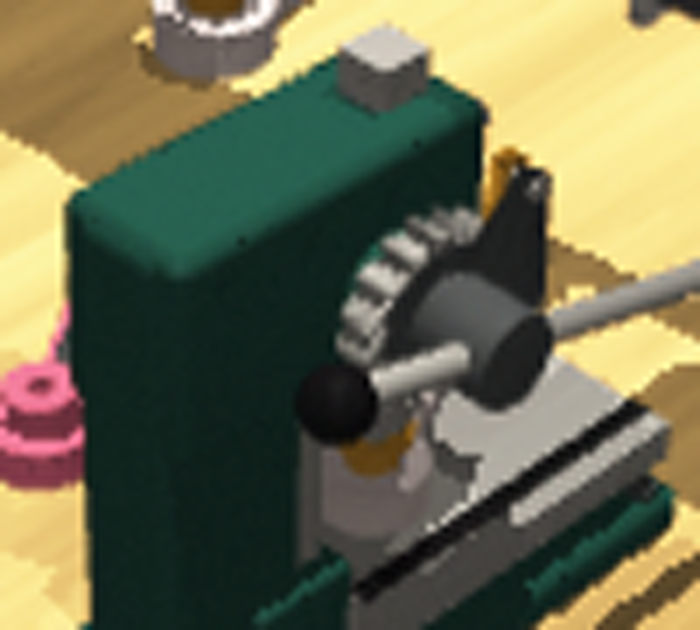

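Request:
arm_command(
  series="0 0 0 0 -0.0125 0.004 0; 0 0 0 0 -0.0125 0.003 0; 0 0 0 0 -0.0125 0.001 0; 0 0 0 0 -0.0125 0 0; 0 0 0 0 -0.0125 -0.001 0; 0 0 0 0 -0.0125 -0.001 0; 0 0 0 0 -0.0125 -0.002 0; 0 0 0 0 -0.0125 -0.003 0; 0 0 0 0 -0.0125 -0.003 0; 0 0 0 0 -0.009 -0.002 0",
)

```text
time: 30.3
tool_pos: [0.6395, 0.0933, 0.2545]
ee_rot: [-1.577, -0.0, -0.045]
wrist_force: [3.1, -3.2, -7.7]
width: 0.0233
```

Request:
arm_command(
  series="0 0 0 0 0.0125 0.005 0; 0 0 0 0 0.0125 0.004 0; 0 0 0 0 0.0125 0.003 0; 0 0 0 0 0.0125 0.002 0; 0 0 0 0 0.0125 0.001 0",
)

```text
time: 30.8
tool_pos: [0.6404, 0.107, 0.2028]
ee_rot: [-1.577, -0.012, -0.046]
wrist_force: [-1.7, 1.0, 4.2]
width: 0.0231
```

```bash
python3 -c "
from h import *
lever()"
```

```text
t 30.8 pos [0.6404 0.107  0.2028] rpy [-1.577 -0.012 -0.046] q [ 0.08  0.3   1.12 -0.01  1.7   0.13] F [-1.7  1.   4.2] w 0.0231
lever a=0.273 r=0.2033
 to 0 [-0.0007 -0.0543 -0.0121] turn [ 0.006 -0.004  0.012]
 to 0.62 [-0.0022  0.0704 -0.0026] turn [ 0.006 -0.004  0.012]
```

Request:
arm_command(
  series="0 0 0.004 0 0.0125 0.001 0; 0 0 0.004 0 0.0125 0 0; 0 0 0.004 0 0.0125 -0.001 0",
)

```text
time: 31.1
tool_pos: [0.6402, 0.1084, 0.1634]
ee_rot: [-1.575, -0.001, -0.044]
wrist_force: [-1.8, 0.3, 4.2]
width: 0.0233
```

Request:
arm_command(
  series="0 0 0 0 0.0125 -0.001 0; 0 0 0 0 0.01 -0.002 0",
)

```text
time: 31.3
tool_pos: [0.6401, 0.1056, 0.1397]
ee_rot: [-1.574, -0.0, -0.044]
wrist_force: [-2.5, 1.7, 9.4]
width: 0.0228
```

```bash
python3 -c "
from h import *
lever()"
```

```text
t 31.3 pos [0.6401 0.1056 0.1397] rpy [-1.574 -0.    -0.044] q [ 0.08  0.33  1.22 -0.    1.6   0.12] F [-2.5  1.7  9.4] w 0.0228
lever a=0.584 r=0.2050
 to 0 [-0.0011 -0.1175 -0.0108] turn [ 0.004 -0.002  0.   ]
 to 0.62 [-0.0012  0.0072 -0.0016] turn [ 0.004 -0.002  0.   ]
```

Request:
arm_command(
  series="0 0 0 0 0.006 -0.001 0; 0 0 0 0 0 0 0",
)

```text
time: 31.5
tool_pos: [0.64, 0.1042, 0.132]
ee_rot: [-1.575, 0.0, -0.044]
wrist_force: [-1.9, 0.3, 5.4]
width: 0.0233
```

```bash
python3 -c "
from h import *
lever()
im=robot.snapshot('scene'); crop(im,225,200,325,290,7,'st3.png')"
```

```text
t 31.5 pos [0.64   0.1042 0.132 ] rpy [-1.575  0.    -0.044] q [ 0.08  0.33  1.23 -0.    1.58  0.12] F [-1.9  0.3  5.4] w 0.0233
lever a=0.622 r=0.2053
 to 0 [-0.0011 -0.1252 -0.0094] turn [ 0.004 -0.002 -0.   ]
 to 0.62 [-0.0012 -0.0004 -0.0002] turn [ 0.004 -0.002 -0.   ]
```

View pics/st3.png

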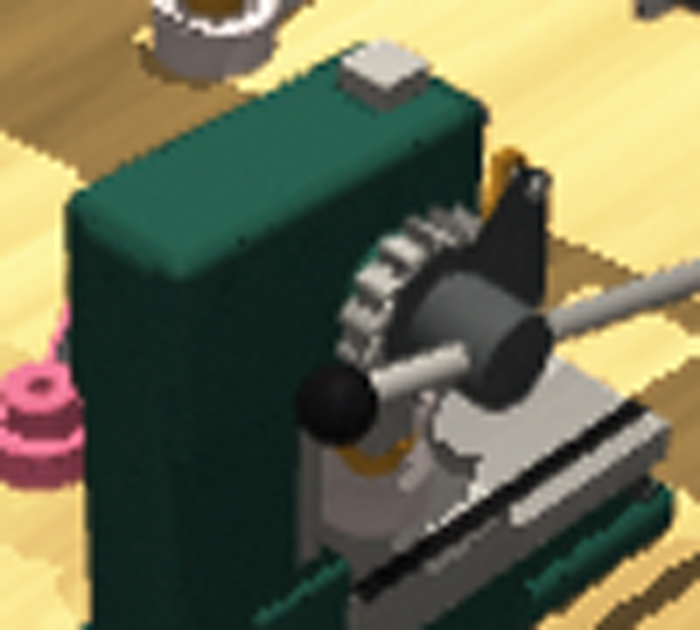

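Ram is down three teeth and is on the bush flange at (385,450 crop). Stroke 4, carefully.

Request:
arm_command(
  series="0 0 0 0 -0.0125 0.003 0; 0 0 0 0 -0.0125 0.002 0; 0 0 0 0 -0.0125 0.001 0; 0 0 0 0 -0.0125 0 0; 0 0 0 0 -0.0125 -0.001 0; 0 0 0 0 -0.0125 -0.001 0; 0 0 0 0 -0.0125 -0.002 0; 0 0 0 0 -0.0125 -0.003 0; 0 0 0 0 -0.0125 -0.003 0; 0 0 0 0 -0.009 -0.002 0",
)

```text
time: 32.55
tool_pos: [0.6394, 0.0963, 0.2523]
ee_rot: [-1.578, 0.011, -0.046]
wrist_force: [1.2, -4.4, -6.8]
width: 0.0232
```

Request:
arm_command(
  series="0 0 0 0 0.0125 0.005 0; 0 0 0 0 0.0125 0.004 0; 0 0 0 0 0.0125 0.003 0; 0 0 0 0 0.0125 0.002 0; 0 0 0 0 0.009 0.001 0",
)

```text
time: 33.05
tool_pos: [0.6403, 0.1087, 0.2055]
ee_rot: [-1.58, -0.003, -0.049]
wrist_force: [-1.8, -2.1, 8.0]
width: 0.0231
```

```bash
python3 -c "
from h import *
lever()"
```

```text
t 33.05 pos [0.6403 0.1087 0.2055] rpy [-1.58  -0.003 -0.049] q [ 0.09  0.31  1.11 -0.01  1.72  0.13] F [-1.8 -2.1  8. ] w 0.0231
lever a=0.262 r=0.2054
 to 0 [-0.001  -0.0517 -0.014 ] turn [ 0.009 -0.007  0.003]
 to 0.62 [-0.0014  0.073  -0.0041] turn [ 0.009 -0.007  0.003]
```

Request:
arm_command(
  series="0 0 0 0 0.01 0.001 0; 0 0 0 0 0.01 0 0",
)

```text
time: 33.25
tool_pos: [0.6405, 0.1106, 0.1895]
ee_rot: [-1.579, -0.009, -0.048]
wrist_force: [-3.5, -0.4, 9.6]
width: 0.0232
```

Request:
arm_command(
  series="0 0 0 0 0.01 0 0; 0 0 0 0 0.01 -0.001 0",
)

```text
time: 33.45
tool_pos: [0.6406, 0.1112, 0.1737]
ee_rot: [-1.577, -0.014, -0.046]
wrist_force: [-2.6, -0.4, 8.8]
width: 0.0233
```

Request:
arm_command(
  series="0 0 0 0 0.01 -0.001 0; 0 0 0 0 0.01 -0.001 0",
)

```text
time: 33.65
tool_pos: [0.6407, 0.1106, 0.1578]
ee_rot: [-1.575, -0.019, -0.045]
wrist_force: [-4.0, -1.5, 8.4]
width: 0.0236
```

```bash
python3 -c "
from h import *
lever()"
```

```text
t 33.65 pos [0.6407 0.1106 0.1578] rpy [-1.575 -0.019 -0.045] q [ 0.09  0.31  1.2  -0.01  1.61  0.13] F [-4.  -1.5  8.4] w 0.0236
lever a=0.493 r=0.2071
 to 0 [ 0.0003 -0.0994 -0.0158] turn [ 0.004 -0.003  0.019]
 to 0.62 [-0.002   0.0253 -0.0066] turn [ 0.004 -0.003  0.019]
```

Force steady at 8–9 N moving (bush going in). On to the bottom.

Request:
arm_command(
  series="0 0 0.006 0 0.01 -0.002 0; 0 0 0.006 0 0.01 -0.002 0",
)

```text
time: 33.85
tool_pos: [0.6405, 0.1088, 0.142]
ee_rot: [-1.571, -0.011, -0.043]
wrist_force: [-3.8, -1.6, 9.4]
width: 0.0232
```

Request:
arm_command(
  series="0 0 0.004 0 0.007 -0.002 0; 0 0 0 0 0 0 0",
)

```text
time: 34.05
tool_pos: [0.6404, 0.1081, 0.1367]
ee_rot: [-1.57, -0.009, -0.041]
wrist_force: [-1.5, -3.6, 3.1]
width: 0.0235
```

```bash
python3 -c "
from h import *
lever()
im=robot.snapshot('scene'); crop(im,225,200,325,290,7,'st4.png')"
```

```text
t 34.05 pos [0.6404 0.1081 0.1367] rpy [-1.57  -0.009 -0.041] q [ 0.08  0.32  1.23 -0.    1.58  0.12] F [-1.5 -3.6  3.1] w 0.0235
lever a=0.596 r=0.2080
 to 0 [-0.0002 -0.1206 -0.0128] turn [-0.001  0.001  0.009]
 to 0.62 [-0.0014  0.0042 -0.0041] turn [-0.001  0.001  0.009]
```

View pics/st4.png

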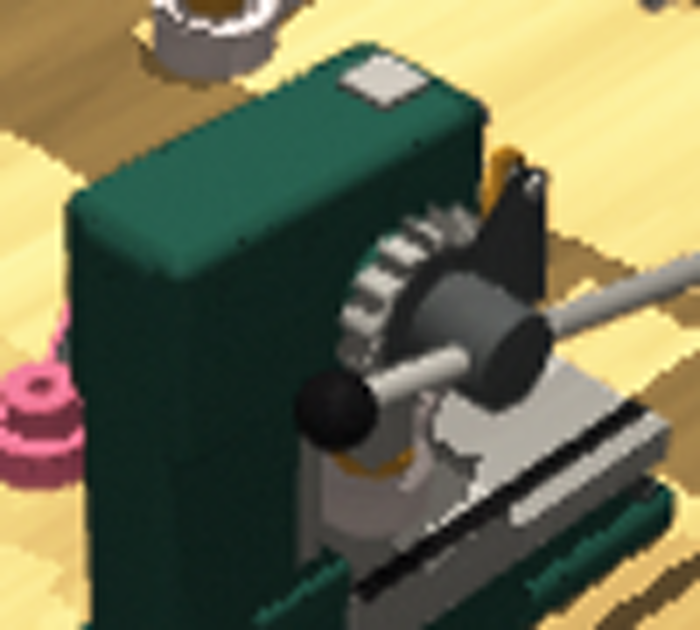

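Flange is lower still. Stroke 5: the bush may come home on this one, so small steps with force checks.

Request:
arm_command(
  series="0 0 0 0 -0.0125 0.001 0; 0 0 0 0 -0.0125 0.001 0; 0 0 0 0 -0.0125 0 0; 0 0 0 0 -0.0125 0 0; 0 0 0 0 -0.0125 -0.001 0; 0 0 0 0 -0.0125 -0.002 0; 0 0 0 0 -0.0125 -0.002 0; 0 0 0 0 -0.0125 -0.003 0; 0 0 0 0 -0.0125 -0.003 0; 0 0 0 0 -0.006 -0.002 0",
)

```text
time: 35.1
tool_pos: [0.6397, 0.0967, 0.2576]
ee_rot: [-1.568, -0.006, -0.042]
wrist_force: [6.7, 2.7, -20.6]
width: 0.0231
```

Request:
arm_command(
  series="0 0 0 0 0.0125 0.004 0; 0 0 0 0 0.0125 0.003 0; 0 0 0 0 0.0125 0.003 0; 0 0 0 0 0.008 0.002 0",
)

```text
time: 35.5
tool_pos: [0.6405, 0.109, 0.2173]
ee_rot: [-1.569, -0.014, -0.042]
wrist_force: [-0.2, -3.8, 9.1]
width: 0.0232
```

```bash
python3 -c "
from h import *
lever()"
```

```text
t 35.5 pos [0.6405 0.109  0.2173] rpy [-1.569 -0.014 -0.042] q [0.08 0.3  1.1  0.   1.73 0.12] F [-0.2 -3.8  9.1] w 0.0232
lever a=0.205 r=0.2073
 to 0 [-0.0008 -0.04   -0.0137] turn [-0.002 -0.     0.014]
 to 0.62 [-0.0026  0.0848 -0.0052] turn [-0.002 -0.     0.014]
```

Request:
arm_command(
  series="0 0 0.004 0 0.008 0 0; 0 0 0.004 0 0.008 0 0",
)

```text
time: 35.7
tool_pos: [0.6405, 0.1112, 0.2045]
ee_rot: [-1.567, -0.011, -0.04]
wrist_force: [-1.3, -0.1, 8.1]
width: 0.0236
```

Request:
arm_command(
  series="0 0 0 0 0.008 0 0; 0 0 0 0 0.008 0 0",
)

```text
time: 35.9
tool_pos: [0.6407, 0.1126, 0.1921]
ee_rot: [-1.566, -0.016, -0.039]
wrist_force: [-1.2, -1.3, 7.7]
width: 0.0233
```

Request:
arm_command(
  series="0 0 0 0 0.008 -0.001 0; 0 0 0 0 0.008 -0.001 0",
)

```text
time: 36.1
tool_pos: [0.6409, 0.1131, 0.1799]
ee_rot: [-1.563, -0.021, -0.036]
wrist_force: [-1.3, -0.1, 8.5]
width: 0.0235
```

Request:
arm_command(
  series="0 0 0.006 0 0.007 -0.001 0; 0 0 0.006 0 0.007 -0.001 0",
)

```text
time: 36.3
tool_pos: [0.6407, 0.1132, 0.1697]
ee_rot: [-1.561, -0.013, -0.034]
wrist_force: [-1.2, -1.7, 8.9]
width: 0.0235
```

Request:
arm_command(
  series="0 0 0.004 0 0.007 -0.001 0; 0 0 0.004 0 0.007 -0.001 0",
)

```text
time: 36.5
tool_pos: [0.6406, 0.1128, 0.1602]
ee_rot: [-1.559, -0.01, -0.032]
wrist_force: [-3.6, -0.9, 13.4]
width: 0.0232
```

```bash
python3 -c "
from h import *
lever()
im=robot.snapshot('scene'); crop(im,225,200,325,290,7,'st5.png')"
```

```text
t 36.5 pos [0.6406 0.1128 0.1602] rpy [-1.559 -0.01  -0.032] q [0.08 0.31 1.19 0.01 1.62 0.11] F [-3.6 -0.9 13.4] w 0.0232
lever a=0.481 r=0.2088
 to 0 [-0.0006 -0.0972 -0.0165] turn [-0.011  0.01   0.01 ]
 to 0.62 [-0.0018  0.0276 -0.0092] turn [-0.011  0.01   0.01 ]
```

View pics/st5.png

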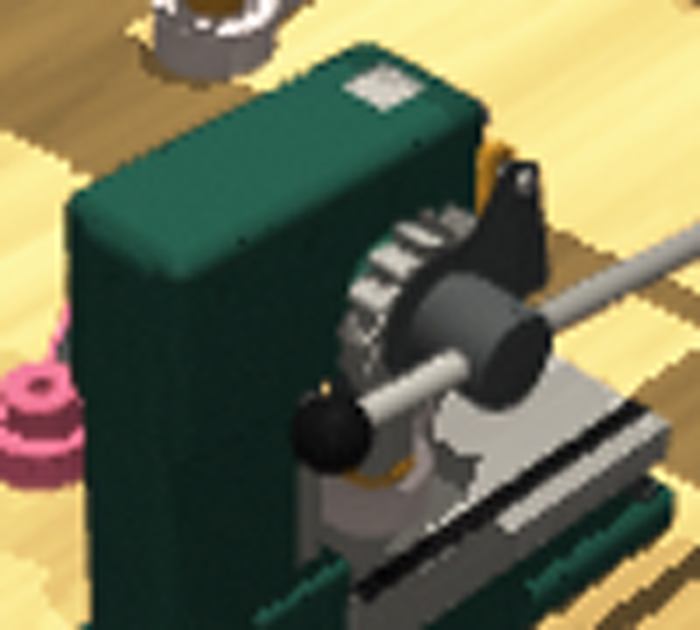

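The force is climbing (13.4 N) well above the bottom stop, with the flange down on the eye. Hold and read the static force.

Request:
arm_command(
  series="0 0 0 0 0 0 0",
)

```text
time: 36.65
tool_pos: [0.6407, 0.1129, 0.1609]
ee_rot: [-1.56, -0.012, -0.032]
wrist_force: [-0.4, -3.1, 5.5]
width: 0.0232
```

Request:
arm_command(
  series="0 0 0 0 0.003 0 0",
)

```text
time: 36.75
tool_pos: [0.6407, 0.1129, 0.1605]
ee_rot: [-1.561, -0.014, -0.032]
wrist_force: [-2.7, -3.5, 11.3]
width: 0.0233
```

Request:
arm_command(
  series="0 0 0 0 0.003 0 0",
)

```text
time: 36.85
tool_pos: [0.6408, 0.1129, 0.1603]
ee_rot: [-1.561, -0.017, -0.032]
wrist_force: [-2.6, -3.0, 11.2]
width: 0.0236
```

Request:
arm_command(
  series="0 0 0.004 0 0.004 0 0",
)

```text
time: 36.95
tool_pos: [0.6408, 0.1128, 0.1597]
ee_rot: [-1.562, -0.016, -0.032]
wrist_force: [-2.9, -1.9, 13.0]
width: 0.0232
```

Request:
arm_command(
  series="0 0 0.004 0 0.004 -0.001 0",
)

```text
time: 37.05
tool_pos: [0.6407, 0.1127, 0.1591]
ee_rot: [-1.561, -0.015, -0.031]
wrist_force: [-2.8, 0.6, 13.5]
width: 0.0232
```

```bash
python3 -c "
from h import *
lever()
for i in range(4): robot.snapshot('scene'); print(np.round(robot.get_obs()['wrist_force'],1),np.round(robot.get_obs()['tool_pos'],4))"
```

```text
t 37.05 pos [0.6407 0.1127 0.1591] rpy [-1.561 -0.015 -0.031] q [0.08 0.31 1.2  0.01 1.61 0.11] F [-2.8  0.6 13.5] w 0.0232
lever a=0.486 r=0.2088
 to 0 [-0.0002 -0.0983 -0.0165] turn [-0.01   0.011  0.015]
 to 0.62 [-0.002   0.0265 -0.009 ] turn [-0.01   0.011  0.015]
[-3.3  0.1 13. ] [0.6407 0.1127 0.1591]
[-3.1 -0.6 12.4] [0.6407 0.1127 0.1591]
[-2.6 -0.9 12.8] [0.6407 0.1127 0.1591]
[-3.   0.  11.8] [0.6407 0.1127 0.1591]
```

A static hold of ~12.5 N with no motion means it's solid and seated in the 10–14 N window. Now lift the handle to its top.

Request:
arm_command(
  series="0 0 0 0 -0.01 -0.001 0; 0 0 0 0 -0.0125 -0.001 0; 0 0 0 0 -0.0125 -0.001 0; 0 0 0 0 -0.0125 -0.002 0; 0 0 0 0 -0.0125 -0.002 0; 0 0 0 0 -0.0125 -0.003 0; 0 0 0 0 -0.0125 -0.003 0; 0 0 0 0 -0.008 -0.003 0",
)

```text
time: 38.05
tool_pos: [0.64, 0.1012, 0.245]
ee_rot: [-1.552, -0.01, -0.027]
wrist_force: [3.8, 3.2, -3.2]
width: 0.0233
```

```bash
python3 -c "
from h import *
lever()"
```

```text
t 38.05 pos [0.64   0.1012 0.245 ] rpy [-1.552 -0.01  -0.027] q [0.06 0.3  1.05 0.02 1.79 0.09] F [ 3.8  3.2 -3.2] w 0.0233
lever a=0.065 r=0.2060
 to 0 [-0.0013 -0.0123 -0.0057] turn [-0.019  0.016  0.009]
 to 0.62 [-0.0023  0.1126  0.0007] turn [-0.019  0.016  0.009]
```

Request:
arm_command(
  series="0 0 0 0 -0.007 -0.003 0; 0 0 0 0 -0.006 -0.002 0; 0 0 0 0 -0.005 -0.002 0; 0 0 0 0 -0.002 0 0",
)

```text
time: 38.45
tool_pos: [0.6396, 0.0964, 0.257]
ee_rot: [-1.546, 0.001, -0.024]
wrist_force: [4.5, 0.3, -1.9]
width: 0.0234
```

```bash
python3 -c "
from h import *
lever()"
```

```text
t 38.45 pos [0.6396 0.0964 0.257 ] rpy [-1.546e+00  1.000e-03 -2.400e-02] q [0.05 0.3  1.02 0.03 1.82 0.08] F [ 4.5  0.3 -1.9] w 0.0234
lever a=0.002 r=0.2055
 to 0 [-0.0011 -0.0002 -0.0011] turn [-0.025  0.018 -0.001]
 to 0.62 [-0.0008  0.1247  0.0045] turn [-0.025  0.018 -0.001]
```

Request:
arm_command(
  series="0 0 0 -0.001 -0.005 -0.001 0; 0 0 0 0 -0.004 -0.001 0",
)

```text
time: 38.65
tool_pos: [0.6394, 0.0963, 0.2572]
ee_rot: [-1.542, 0.008, -0.022]
wrist_force: [4.4, 4.7, -10.7]
width: 0.0233
```

```bash
python3 -c "
from h import *
lever()"
```

```text
t 38.65 pos [0.6394 0.0963 0.2572] rpy [-1.542  0.008 -0.022] q [0.05 0.31 1.01 0.03 1.83 0.08] F [  4.4   4.7 -10.7] w 0.0233
lever a=0.001 r=0.2055
 to 0 [-0.0009 -0.0001 -0.0011] turn [-0.028  0.02  -0.009]
 to 0.62 [0.0003 0.1249 0.0041] turn [-0.028  0.02  -0.009]
```

At the top stop (solid at −10.7 N). Release and retreat straight up.

Request:
arm_command(
  series="0 0 0 0 0 0 0.03; 0 0 0 0 0 0 0.045; 0 0 0 0 0 0 0.06; 0 0 0 0 0 0 0.06; 0 0 0 0 0 0 0.06",
)

```text
time: 39.15
tool_pos: [0.6363, 0.0941, 0.2597]
ee_rot: [-1.547, 0.014, -0.022]
wrist_force: [0.4, -0.3, -0.3]
width: 0.0582
```

Request:
arm_command(
  series="0 0 0 0 -0.01 0 0.06; 0 0 0 0 -0.02 0 0.06; 0 0 0 0 -0.03 0 0.06; 0 0 0 0 -0.04 0 0.06; 0 0 0 0 -0.04 0 0.06; 0 0 0 -0.02 -0.03 0.02 0.06; 0 0 0 -0.03 0 0.03 0.06; 0 0 0 -0.03 0 0.03 0.06; 0 0 0 -0.03 0 0.03 0.06; 0 0 0 -0.03 0 0.03 0.06; 0 0 0 0 0 0 0.06; 0 0 0 0 0 0 0.06",
)

```text
time: 40.35
tool_pos: [0.4954, 0.2352, 0.4539]
ee_rot: [-1.542, 0.0, -0.026]
wrist_force: [0.3, -0.3, 0.4]
width: 0.0603
```

Run:
```python
from h import *
state()
im=robot.snapshot("scene"); cv2.imwrite("pics/sz.png",im); crop(im,225,180,365,290,5.5,"sz1.png")
im=robot.snapshot("top"); cv2.imwrite("pics/tz.png",im); crop(im,210,110,350,220,5.4,"tz1.png")
```

```text
t 40.35 pos [0.4954 0.2352 0.4539] rpy [-1.542  0.    -0.026] q [0.32 0.17 0.78 0.03 2.18 0.37] F [ 0.3 -0.3  0.4] w 0.0603
```

View pics/sz1.png

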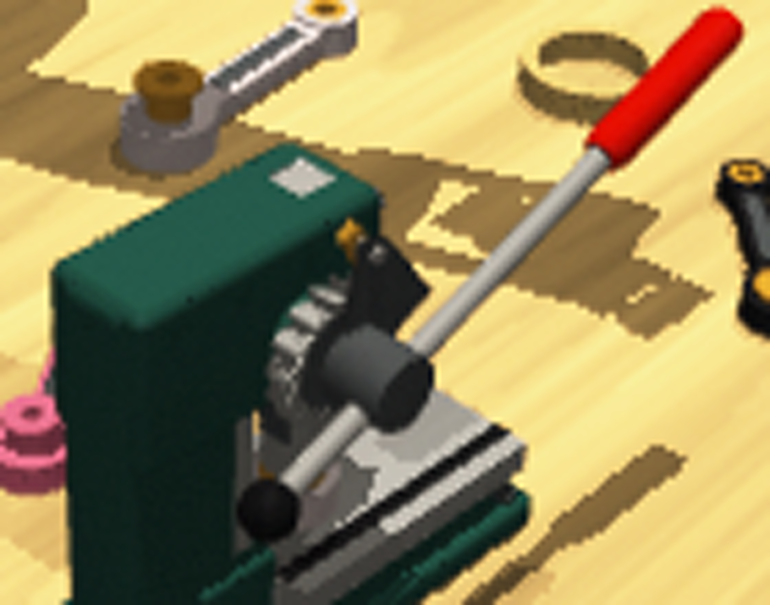

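View pics/tz1.png

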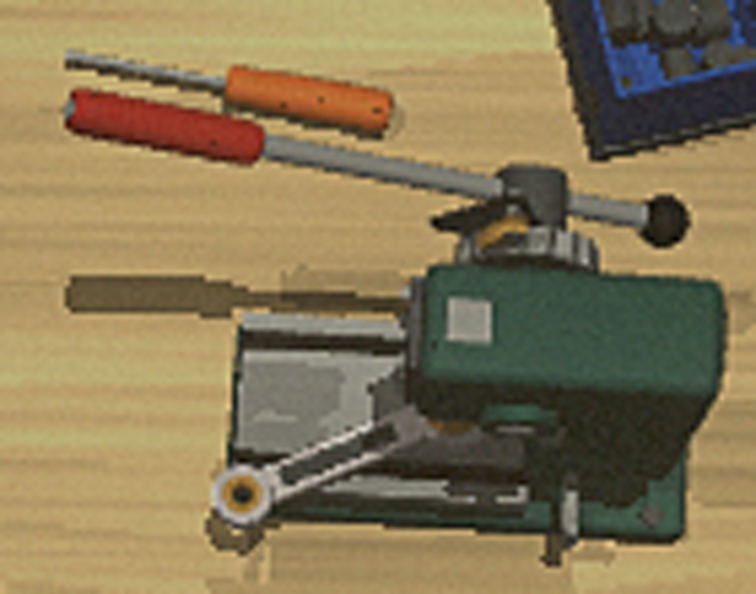

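View pics/tz.png

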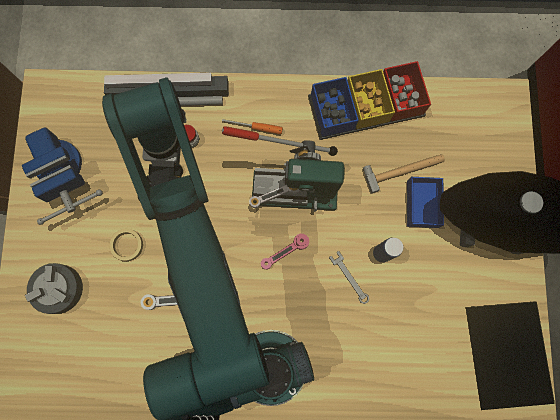

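The handle is at the top, the link is on the press with its small eye still at (254.8,201.3), the ram has stayed down, and the bystanders are where they were. Handing in.

```bash
python3 -c "
from bench import robot
print(robot.close_job(), robot.get_obs()['time'])"
```

```text
the job is handed in; nothing more can be done
the job is handed in; nothing more can be done
```

The bush is pressed home and the job was handed in at about 40 s of the 72 s allowed; no verdict came back.

- **Link:** I laid the smaller bare aluminium link on the press table at an angle of about 27° and let go of it. From the top view, the bush sits about 1.5 mm from the ram's axis.
- **Pressing:** It took five strokes. On the fifth the handle went solid well above its bottom stop, and I snugged it to a static 12–13 N, inside the 10–14 N range.
- **Finish:** I lifted the handle to its top stop, let go and moved the arm clear. The last pictures show the link unmoved, the handle up and the bystanders I could see in place; the arm hid the black link, the grease jar and part of the larger aluminium link in that top view.

**What went wrong:**
- **First carry:** The link sagged, touched the front of the press and slid about 35 mm in the grip. I set it back on the bench, regripped it and took it in again.
- **Handle force:** I met the bottom stop at about 37 N at the end of the first stroke, before the ram touched the bush. I also pushed about 20 N upward against the top stop once.
- **Table height:** The pictures gave about 51 mm, but contact while lowering the link suggested nearer 58 mm. I did not resolve this.
- **Seated bush:** I could not see the flange gap directly after the final lift, because the head and hub hide it. I judged it seated from the force and from the picture taken just before the last snugging.

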